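Put the loose cutting dies back into their fitted trays

ROBOT

A 7-joint arm with a two-finger parallel gripper is mounted at the origin on a cart in front of the work surface, level with it; the furniture and walls round the work are solid. World frame = base frame: x ahead of the robot, y to its left, z up, the work surface at z = 0. Lengths are in m, angles in degrees, forces in N, time in s.
With the tool pointing down it reaches from about 0.425 to 0.95 m from the base axis. Payload 4.7 kg.
Tool frame: the origin (TCP) lies at the very end of the fingers, on their centre line; the grasp point (between the pads) lies 19 mm behind it; z points along the fingers, x is the direction in which the jaws open and shut, and the axes are right-handed (so a half turn about z gives the same grasp; the last joint's range is limited). The gripper opens to 85 mm and grips with 20 to 120 N. Pads are 22 mm wide; open, the fingers measure 114 mm over their backs; the gripper's body (76 mm by 85 mm) begins 54 mm behind the grasp point. The pads swing forward as they close: fully open they stand 13 mm farther back than shut.
Start: joints at [75.12, 26.849, -2.785, 87.806, 1.381, 65.374, -4.715], TCP at [0.154, -0.657, 0.231] pointing down, gripper open.
Joint ranges: [-148.3, 148.3], [-19.14, 114.17], [-79.39, 73.82], [5.75, 140.21], [-59.74, 239.74], [12.07, 113.84], [-152.46, 152.46]. Speed limits (degrees/s): [147.25, 147.25, 180, 180, 180, 180, 180].

INTERFACE

Orientations are given as a 3x3 rotation matrix whose columns are the frame's x, y, z axes.
In Python, from workcell import env, vision, order gives the robot as it stands.
- The arm moves only by the shell command python3 -m crank 'ROWS' [OPENING]. ROWS is JSON, one flat list of numbers, 6 for each row, row after row: the shift along the tool's x, y, z normalised to -1 to 1, where 1 is 0.2 m, then the turn, a rotation vector about the tool's x, y, z normalised to -1 to 1, where 1 is 2 rad. A call has 1 to 10 rows; each row is the pose to reach, as a shift and turn from the pose commanded when the call began, along the tool's axes at that moment; what a row does not reach only later rows make up. A row lasts 1/8 s, in which the tool goes at most 62.5 mm and 10.7 degrees, less where a joint would pass 70% of its speed; a pose out of reach is approached as far as the arm can. A call with a number of a shift or a turn outside -1 to 1 is refused whole. A call with a gripper value outside its range is refused whole. OPENING is the closure, from 0 (fully open) to 1 (shut), set as the call begins (- or left out, the last holds). The fingers move at their own pace and stop on an object; the grip force is fixed at half the most. Time passes only in rows, so rows that repeat a pose let the fingers close. It gives the time, the measured TCP pose, the force and the opening at its end, in the units of the state.
- env.state(): the state, without advancing time (a new reading comes with each control period).
- vision.get_image(name): name is "scene" or "top"; returns a dict with "pixels" (400x640x3 uint8, red, green, blue), "z_map" (400x640 float32, m along the optical axis (not along the pixel's ray), 0 where there is no reading), "mtx" (3x3 intrinsics, pixels), "R" (3x3) and "t" (3): a world point X has camera coordinates R X + t. Camera axes: x right, y down, z forward; pixel columns grow to the right and rows downward; lengths in m; the calibration is good to about 2 mm. A picture is of the moment at which its call begins.
- order.sign_off(): hands the job in, once; it reports no verdict.
The state is a dict: "t": time; "joint_pos": joint angles; "dq": joint speeds; "joint_efforts": joint torques, N m; "ee_pos": TCP position; "tool_rot": TCP orientation; "contact_force": force on the tool from outside, world axes, zero at the start; "wrist_torque": the same for the moment, N m; "opening": finger opening in m.
Only numpy, scipy, OpenCV 4.12 (cv2) and the standard library are available. Lean on these libraries where they do the work, as an engineer would, in place of code of your own. Each camera call takes 0.05 s, during which the arm holds its last target.

TASK

Put the four cutting dies that have plywood storage trays (link, trapezoid, oval and strap) away, each flat and fully home in the tray whose recess has its outline; the small link die was left in the long strap tray by mistake, so it has to come out before the strap die can go in. Set each die down rather than letting it drop, because the edges are sharp, and leave the notched die, which has no tray, where it lies.

Things in the scene. Friction and masses are not known exactly. Their poses are not given: they have to be found in the camera images.
- die_link: Link die: the smallest, 76 mm (x) by 30 mm (y), grey steel, straight sides, two round ends. Starts loose in the recess of the long strap tray. 30 mm high, 0.1 to 0.3 kg: hollow outline of 3 mm steel strip, cross plate inside 15 mm below the top. Origin: centre of the underside, z up. Take it from above across y at its middle, near the top.
- die_trap: Trapezoid die: 90 mm (x) by 62 mm (y), pale steel, rounded corners, long sides tapering 6 degrees each to the +x end, about 55 mm wide at the middle. Starts on the board. 30 mm high, 0.1 to 0.3 kg: hollow outline of 3 mm steel strip, cross plate inside 15 mm below the top. Origin: centre of the underside, z up. Take it from above across y at its middle, near the top.
- die_oval: Oval die: 104 mm (x) by 62 mm (y), dark grey steel, elliptical. Starts on the board. 30 mm high, 0.1 to 0.3 kg: hollow outline of 3 mm steel strip, cross plate inside 15 mm below the top. Origin: centre of the underside, z up. Take it from above across y at its middle, near the top.
- die_strap: Strap die: the longest loose die, 156 mm (x) by 44 mm (y), pale steel, parallel sides, +x end rounded to a tongue. Starts on the board. 30 mm high, 0.1 to 0.3 kg: hollow outline of 3 mm steel strip, cross plate inside 15 mm below the top. Origin: centre of the underside, z up. Take it from above across y at its middle, near the top.
- die_notch: Notched die: 120 mm (x) by 48 mm (y), 30 mm high, dark steel, with a nick in the middle of each long side; origin at the centre of its underside. It has no tray and stays where it lies on the board, among the trays and other dies.
- tray_link: Plywood tray for the link die, fixed, 112 x 66 mm (x, y), 25 mm high; recess 90 x 44 mm, 10 mm deep, its black floor 15 mm above the tray's underside, round ends. 7 mm play all round. Origin: centre of the underside, x along the recess. A seated die's origin is 15 mm above the tray's, axes parallel; it stands 20 mm out.
- tray_trap: Plywood tray for the trapezoid die, fixed, 126 x 98 mm (x, y), 25 mm high; recess 104 x 76 mm, 10 mm deep, its black floor 15 mm above the tray's underside, narrow end to +x. 7 mm play all round. Origin: centre of the underside, x along the recess. A seated die's origin is 15 mm above the tray's, axes parallel; it stands 20 mm out.
- tray_oval: Plywood tray for the oval die, fixed, 141 x 98 mm (x, y), 25 mm high; recess 119 x 76 mm, 10 mm deep, its black floor 15 mm above the tray's underside, elliptical. 7 mm play all round. Origin: centre of the underside, x along the recess. A seated die's origin is 15 mm above the tray's, axes parallel; it stands 20 mm out.
- tray_strap: Plywood tray for the strap die, fixed, 192 x 80 mm (x, y), 25 mm high; recess 170 x 58 mm, 10 mm deep, its black floor 15 mm above the tray's underside, tongue end to +x. 7 mm play all round. Origin: centre of the underside, x along the recess. A seated die's origin is 15 mm above the tray's, axes parallel; it stands 20 mm out.
There are look-alikes about, which are no part of the job. Several things have the shape of the die_link; the one meant has the colours described above.

How it is judged:
By the outcome, as a careful person would: the job done as asked, in the order asked, and still so for the second after the job is handed in, with the robot touching nothing.
It also fails if it takes over 99 s, if anything falls off the work surface, if the arm or the gripper's body presses on something with over 40 N, if the wrist force passes 120 N, or if a joint passes its speed limit or range.

## Working session

There is one attempt and no reset: what is moved stays moved. The work goes in short steps, Python scripts to look and compute and a shell command to move; the robot and the scene stay as the last step left them, time stands still between calls to the robot, and variables do not carry over. Pictures are saved under pics/ and viewed, and the job is handed in when it is done.

```bash
ls; mkdir -p pics; python3 - <<'E'
from workcell import env,vision,order
import cv2,numpy as np
s=env.state()
for k,v in s.items(): print(k,np.round(v,4).tolist())
for n in("scene","top"):
    d=vision.get_image(n); cv2.imwrite(f"pics/{n}0.png",d["pixels"][:,:,::-1]); np.savez(f"{n}0.npz",**d)
    print(n,d["mtx"],d["R"],d["t"])
E
```

```text
pics
t 0.0
joint_pos [75.1192, 26.8958, -2.7843, 87.8736, 1.3815, 65.3747, -4.7155]
dq [-0.014, 0.0212, -0.0179, 0.0174, 0.0681, 0.0854, -0.0101]
joint_efforts [-0.0, -51.0306, -0.0465, -23.7716, 0.0107, 0.0075, -0.0]
ee_pos [0.1543, -0.6565, 0.2303]
tool_rot [[0.2288, -0.9735, -0.0005], [-0.9735, -0.2288, 0.0019], [-0.0019, 0.0001, -1.0]]
contact_force [-0.3001, 0.6463, -0.5802]
wrist_torque [0.0108, -0.0129, -0.0199]
opening 0.0852
scene [[476.55196315   0.         325.33981325]
 [  0.         476.55196315 205.04088731]
 [  0.           0.           1.        ]] [[-0.87897286 -0.4767327   0.01151688]
 [-0.34854493  0.62577001 -0.6978025 ]
 [ 0.32545836 -0.61736361 -0.71619762]] [0.43154592 0.16200132 0.96596783]
top [[418.18531391   0.         321.99123049]
 [  0.         418.18531391 199.64333518]
 [  0.           0.           1.        ]] [[ 0.11210807 -0.99368916 -0.00369215]
 [-0.95576598 -0.10681132 -0.27404877]
 [ 0.27192493  0.03425191 -0.96170871]] [-0.03598889  0.44989914  1.09623038]
```

View pics/top0.png

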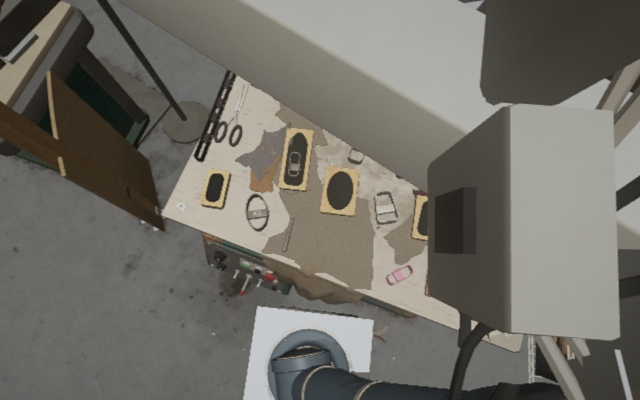

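View pics/scene0.png

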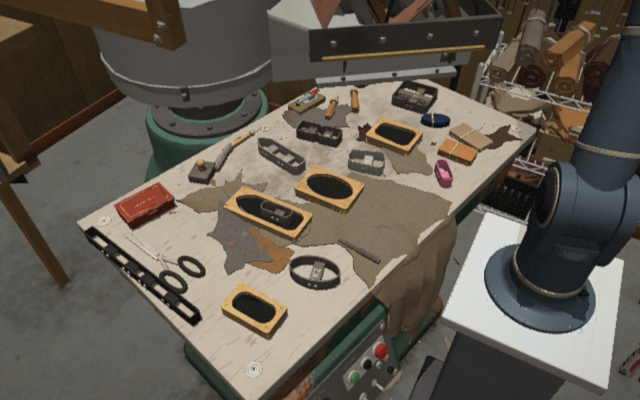

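The scene view shows everything: the strap tray with a link die in it at (268,212), oval tray (329,188), trap tray (395,134), link tray (254,309), oval die (315,271), trap die (366,160), strap die (282,155), notched die probably (319,132), pink link-like object (444,172). The top view is partly hidden by the machine. I'll rectify both views next.

```bash
cat > h.py <<'E'
import numpy as np,cv2
from workcell import env,vision
def load(n): return dict(np.load(n+".npz"))
def shoot(n,tag):
    d=vision.get_image(n); np.savez(f"{n}{tag}.npz",**d); return d
def px2w(d,u,v,z):
    r=np.linalg.inv(d["mtx"])@np.array([u,v,1.]); r=d["R"].T@r; c=-d["R"].T@d["t"]
    return c+r*(z-c[2])/r[2]
def w2px(d,X):
    c=d["R"]@np.asarray(X,float)+d["t"]; p=d["mtx"]@c; return p[:2]/p[2]
def rect(d,z,x0,x1,y0,y1,ppm):
    # image: rows = x descending (up = +x), cols = y descending (left=+y)
    W=int((y1-y0)*ppm);H=int((x1-x0)*ppm)
    X=x1-(np.arange(H)+.5)/ppm; Y=y1-(np.arange(W)+.5)/ppm
    XX,YY=np.meshgrid(X,Y,indexing='ij')
    P=np.stack([XX,YY,np.full_like(XX,z)],-1)@d["R"].T+d["t"]
    u=P[...,0]/P[...,2]*d["mtx"][0,0]+d["mtx"][0,2]; v=P[...,1]/P[...,2]*d["mtx"][1,1]+d["mtx"][1,2]
    return cv2.remap(d["pixels"][:,:,::-1].copy(),u.astype(np.float32),v.astype(np.float32),cv2.INTER_CUBIC)
E
python3 - <<'E'
from h import *
d=load("scene0")
for p in [(268,212),(329,188),(395,134),(254,309),(315,271),(366,160),(282,155),(319,132),(444,172),(414,95),(98,220),(435,120)]:
    print(p,px2w(d,*p,0.02).round(3))
im=rect(d,0.025,0.2,1.1,-0.75,0.65,550)
print(im.shape)
cv2.imwrite("pics/r0.png",im)
c=cv2.resize(d["pixels"][70:200,220:480,::-1],None,fx=3,fy=3,interpolation=cv2.INTER_CUBIC);cv2.imwrite("pics/c0.png",c)
c=cv2.resize(d["pixels"][160:340,190:390,::-1],None,fx=3,fy=3,interpolation=cv2.INTER_CUBIC);cv2.imwrite("pics/c1.png",c)
E
```

```text
(268, 212) [0.578 0.11  0.02 ]
(329, 188) [ 0.495 -0.025  0.02 ]
(395, 134) [ 0.439 -0.296  0.02 ]
(254, 309) [0.463 0.334 0.02 ]
(315, 271) [0.406 0.202 0.02 ]
(366, 160) [ 0.462 -0.161  0.02 ]
(282, 155) [ 0.657 -0.074  0.02 ]
(319, 132) [ 0.621 -0.204  0.02 ]
(444, 172) [ 0.275 -0.213  0.02 ]
(414, 95) [ 0.463 -0.499  0.02 ]
(98, 220) [0.891 0.312 0.02 ]
(435, 120) [ 0.367 -0.41   0.02 ]
(495, 770, 3)
```

View pics/c0.png

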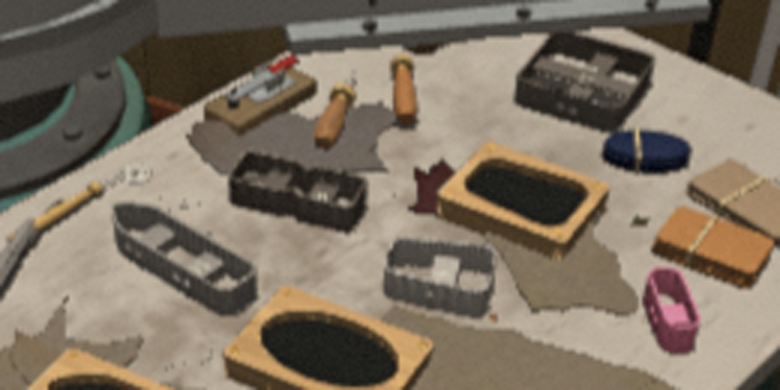

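View pics/c1.png

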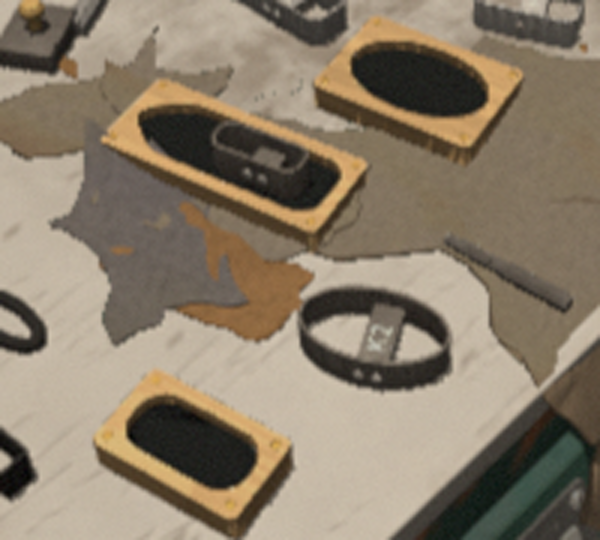

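View pics/r0.png

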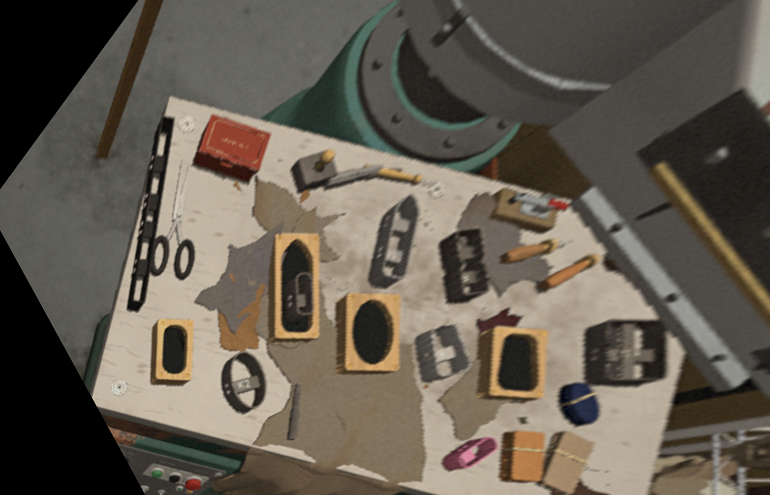

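The scene crop (3x) shows the grey link die in the strap tray at about (268,211). The look-alikes are the pink link at (444,172) and the navy oval at (435,120). Only the grey one in the tray fits the description. Next I'll get poses from the depth data.

```bash
cat >> h.py <<'E'
def cloud(d):
    z=d["z_map"].astype(float);v,u=np.mgrid[:z.shape[0],:z.shape[1]]
    m=z>0
    r=np.stack([(u-d["mtx"][0,2])/d["mtx"][0,0]*z,(v-d["mtx"][1,2])/d["mtx"][1,1]*z,z],-1)
    return ((r-d["t"])@d["R"])[m]
def near(P,c,rad,z0,z1):
    return P[(np.hypot(P[:,0]-c[0],P[:,1]-c[1])<rad)&(P[:,2]>z0)&(P[:,2]<z1)]
E
python3 - <<'E'
from h import *
for n in("scene0","top0"):
    P=cloud(load(n))
    print(n)
    for nm,c,r in [("table",(0.40,0.0),.04),("tl",(.463,.334),.07),("ts",(.578,.11),.12),("to",(.495,-.025),.09),("tt",(.439,-.296),.085),("ol",(.406,.202),.07),("tr",(.462,-.161),.065),("st",(.657,-.074),.1),("no",(.621,-.204),.08)]:
        Q=near(P,c,r,-.02,.06)
        if len(Q)<20: print(nm,len(Q));continue
        print(nm,len(Q),np.percentile(Q[:,2],[1,10,50,90,99]).round(4), end=' ')
        T=Q[(Q[:,2]>(.019 if nm[0]=='t' and nm!='tr' else .02))]
        if len(T)>10: 
            (x,y),(w,h),a=cv2.minAreaRect(T[:,:2].astype(np.float32)*1000); print(round(x,1),round(y,1),round(w,1),round(h,1),round(a,1),len(T))
    # overhead obstacles
    for x in np.arange(.3,.9,.1):
        print([ (lambda Q: round(float(Q[:,2].max()),2) if len(Q) else None)(near(P,(x,y),.05,-.02,2)) for y in np.arange(.4,-.7,-.1)])
E
```

```text
scene0
table 808 [-0.0004  0.0014  0.0047  0.0203  0.025 ] 432.5 -3.6 50.0 14.0 86.8 88
tl 3766 [-0.0034 -0.0016  0.0127  0.0246  0.0267] 464.2 332.4 67.8 113.1 87.9 1048
ts 6598 [-0.0031  0.0013  0.0082  0.0252  0.043 ] 590.7 75.6 213.8 162.6 3.4 1850
to 3048 [-0.0026  0.002   0.0134  0.0241  0.0262] 496.1 -27.8 101.1 142.9 89.0 942
tt 1882 [-0.0041 -0.0004  0.0132  0.0233  0.0256] 440.7 -293.5 107.9 127.0 86.4 559
ol 3030 [-0.0041 -0.0023  0.0003  0.0224  0.0299] 407.2 201.4 103.9 63.7 20.3 373
tr 1303 [-0.0046 -0.0026  0.0075  0.0249  0.0297] 462.1 -161.9 89.3 66.4 15.1 241
st 2981 [-0.0052 -0.0032 -0.0006  0.0215  0.0288] 643.5 -75.9 123.2 172.3 46.1 343
no 1788 [-0.0051 -0.003   0.0022  0.0236  0.0294] 625.8 -230.7 121.5 104.9 8.1 279
[0.0, 0.0, 0.01, 0.02, 0.02, 0.01, 0.03, 0.03, 0.02, 0.0, 0.26]
[0.03, 0.03, 0.03, 0.02, 0.03, 0.03, 0.03, 0.03, 0.02, 0.26, 0.28]
[0.03, 0.03, 0.03, 0.05, 0.03, 0.03, 0.03, 0.03, 0.26, 0.29, 0.27]
[0.03, 0.02, 0.03, 0.05, 0.03, 0.03, 0.03, 0.26, 0.26, 0.29, 0.24]
[0.55, 0.01, 0.48, 0.48, 0.02, 0.03, 0.03, 0.27, 0.3, 0.25, None]
[0.03, 0.03, 0.45, 
[... 585 characters left out ...]
2 104.7 60.2 9.1 131
tr 1501 [-0.0036 -0.0011  0.0028  0.0197  0.0324] 463.1 -164.0 90.9 60.9 16.2 149
st 1140 [-0.0041 -0.0016  0.0015  0.0084  0.032 ] 591.3 -62.8 47.8 66.4 74.6 82
no 286 [-0.0041 -0.0018  0.0008  0.0035  0.0081] [-0.01, 0.01, 0.01, 1.0, 1.02, 1.05, 0.03, 0.02, None, None, None]
[0.03, 0.03, 0.04, 0.02, 0.03, 0.03, 0.03, 0.03, None, None, None]
[0.04, 0.03, 0.03, 0.05, 0.03, 0.04, 0.03, 0.03, None, None, None]
[0.04, 0.02, 0.01, 0.05, 0.03, 0.03, 0.01, None, None, None, None]
[0.04, 0.02, 0.03, 0.04, 0.01, None, None, None, None, None, None]
[0.04, 0.04, 0.03, None, None, None, None, None, None, None, None]
[None, None, None, None, None, None, None, 0.38, None, None, None]
```

```bash
python3 - <<'E'
from h import *
P=np.vstack([cloud(load("scene0")),cloud(load("top0"))])
P=P[P[:,2]>.07]
print("min z>0.07 / max z; cols y",np.arange(.5,-.71,-.1).round(1))
for x in np.arange(.2,1.2,.1):
    print(round(x,1),[ (lambda Q: f"{Q[:,2].min():.2f}/{Q[:,2].max():.2f}" if len(Q)>2 else "--")(P[(abs(P[:,0]-x)<.05)&(abs(P[:,1]-y)<.05)]) for y in np.arange(.5,-.71,-.1)])
s,t=load("scene0"),load("top0")
V=lambda d,z,x,y,h,k: rect(d,z,x-h,x+h,y-h,y+h,k)
L=[("link",.03+.015,.570,.106),("strap",.03,.66,-.066),("trap",.03,.462,-.162),("oval",.03,.407,.201),("notch",.03,.62,-.2)]
cv2.imwrite("pics/d0.png",np.hstack([V(s,z,x,y,.1,1300) for _,z,x,y in L[:3]]))
cv2.imwrite("pics/d1.png",np.hstack([V(t,z,x,y,.1,1300) for _,z,x,y in L[:3]]))
E
```

```text
min z>0.07 / max z; cols y [ 0.5  0.4  0.3  0.2  0.1  0.  -0.1 -0.2 -0.3 -0.4 -0.5 -0.6 -0.7]
0.2 ['--', '--', '--', '--', '--', '0.97/1.02', '0.97/1.10', '--', '--', '--', '--', '0.24/0.33', '0.24/0.29']
0.3 ['--', '--', '--', '--', '0.97/1.01', '0.97/1.02', '1.01/1.05', '--', '--', '--', '0.17/0.25', '0.16/0.26', '0.22/0.26']
0.4 ['--', '--', '--', '--', '--', '--', '--', '--', '--', '--', '0.07/0.26', '0.07/0.28', '0.18/0.26']
0.5 ['--', '--', '--', '--', '--', '--', '--', '--', '--', '0.07/0.26', '0.07/0.29', '0.08/0.27', '0.18/0.24']
0.6 ['--', '--', '--', '--', '--', '--', '--', '--', '0.17/0.26', '0.07/0.31', '0.08/0.29', '0.21/0.24', '--']
0.7 ['--', '0.53/0.55', '--', '0.39/0.48', '0.39/0.48', '--', '--', '--', '0.07/0.27', '0.07/0.31', '0.20/0.28', '--', '--']
0.8 ['--', '--', '--', '0.39/0.46', '0.40/0.45', '--', '0.10/0.36', '0.10/0.35', '0.10/0.32', '0.23/0.28', '0.23/0.25', '--', '--']
0.9 ['--', '--', '--', '0.39/0.45', '--', '0.10/0.28', '0.08/0.36', '--', '0.36/0.38', '--', '--', '--', '--']
1.0 ['--', '--', '--', '0.39/0.44', '--', '0.10/0.36', '--', '--', '--', '--', '--', '--', '--']
1.1 ['--', '0.07/0.14', '0.07/0.26', '0.39/0.42', '--', '0.10/0.28', '--', '--', '--', '--', '--', '--', '--']Traceback (most recent call last):
  File "<stdin>", line 10, in <module>
    return _nx.concatenate(arrs, 1, dtype=dtype, casting=casting)
           ~~~~~~~~~~~~~~~^^^^^^^^^^^^^^^^^^^^^^^^^^^^^^^^^^^^^^^
ValueError: all the input array dimensions except for the concatenation axis must match exactly, but along dimension 0, the array at index 0 has size 259 and the array at index 2 has size 260
```

```bash
python3 - <<'E'
from h import *
t=load("top0");s=load("scene0")
for n,d,pts in(("top",t,[(200,20),(270,60),(350,120),(420,150),(300,80),(470,220),(550,200),(440,300),(455,130),(500,280),(605,300),(520,50)]),("scene",s,[(20,20),(100,30),(160,40),(170,10),(200,60),(250,80),(350,40),(480,20),(300,30)])):
  for u,v in pts:
    z=float(d["z_map"][v,u]); 
    X=d["R"].T@(np.linalg.inv(d["mtx"])@np.array([u,v,1.])*z-d["t"]); print(n,u,v,round(z,3),X.round(3))
V=lambda d,z,x,y,h,k: cv2.resize(rect(d,z,x-h,x+h,y-h,y+h,k),(260,260))
L=[("link",.045,.570,.106),("strap",.03,.66,-.066),("trap",.03,.462,-.162),("oval",.03,.407,.201),("notch",.03,.62,-.2)]
for n,d in(("s",s),("t",t)):
  cv2.imwrite(f"pics/d_{n}.png",np.vstack([np.hstack([V(d,z,x,y,.1,1300) for _,z,x,y in L[i:i+3]]) for i in (0,2)]))
E
```

```text
top 200 20 0.216 [0.276 0.055 0.995]
top 270 60 0.208 [0.256 0.015 0.997]
top 350 120 0.206 [ 0.231 -0.028  0.99 ]
top 420 150 0.194 [ 0.216 -0.061  0.997]
top 300 80 0.206 [ 0.247 -0.001  0.996]
top 470 220 0.124 [ 0.169 -0.065  1.056]
top 550 200 0.104 [ 0.171 -0.078  1.077]
top 440 300 0.159 [ 0.148 -0.068  1.014]
top 455 130 0.176 [ 0.218 -0.072  1.016]
top 500 280 0.105 [ 0.15  -0.068  1.071]
top 605 300 0.1 [ 0.148 -0.092  1.074]
top 520 50 0.138 [ 0.228 -0.08   1.058]
scene 20 20 2.222 [ 2.397 -0.532 -0.206]
scene 100 30 1.126 [1.10e+00 1.00e-03 2.76e-01]
scene 160 40 0.817 [0.735 0.155 0.409]
scene 170 10 0.785 [0.713 0.137 0.459]
scene 200 60 1.124 [ 0.866 -0.066  0.23 ]
scene 250 80 1.223 [ 0.801 -0.163  0.145]
scene 350 40 1.221 [ 0.611 -0.348  0.221]
scene 480 20 1.244 [ 0.34  -0.562  0.251]
scene 300 30 1.21 [ 0.727 -0.294  0.243]
```

View pics/d_s.png

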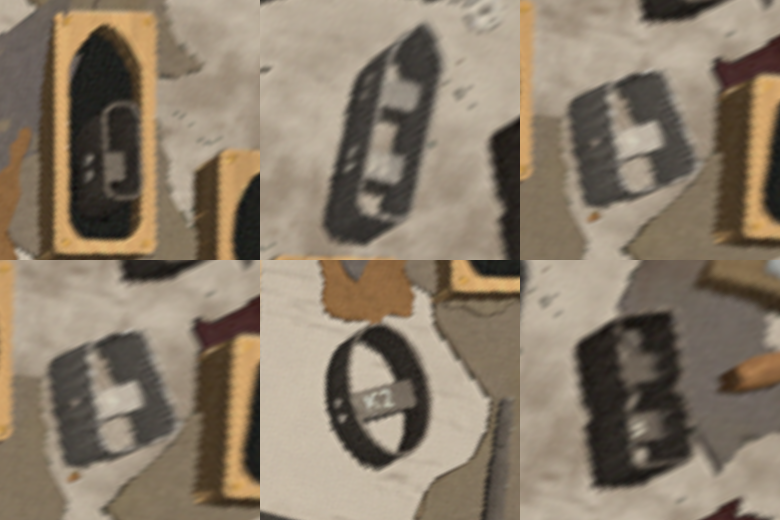

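View pics/d_t.png

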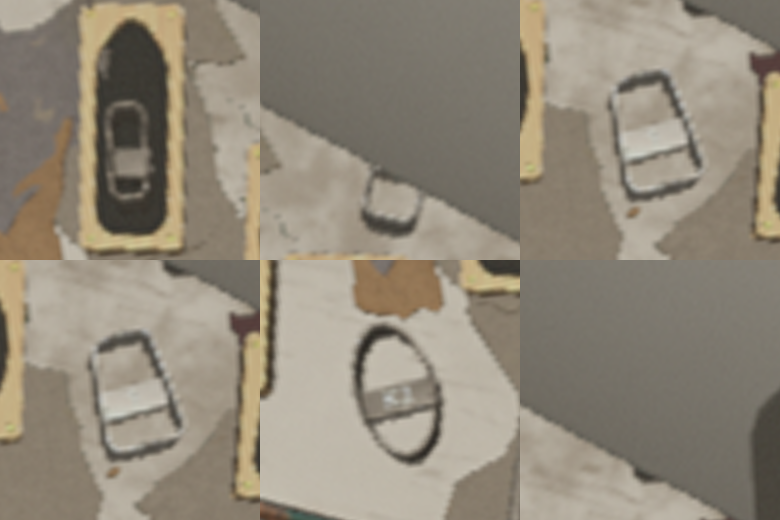

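```bash
cat >> h.py <<'E'
from scipy.optimize import least_squares
def shapes():
    t=np.linspace(0,2*np.pi,120,endpoint=False); S={}
    def stad(L,W):
        r=W/2; a=np.linspace(-np.pi/2,np.pi/2,30)
        return np.vstack([np.c_[L/2-r+r*np.cos(a),r*np.sin(a)],np.c_[-(L/2-r)-r*np.cos(a),-r*np.sin(a)]])
    S["link"]=stad(73,27); S["oval"]=np.c_[50.5*np.cos(t),29.5*np.sin(t)]
    h=lambda x:26-.105*x
    S["trap"]=np.array([[43.5,h(36)-7+0],[43.5,h(43.5)-7],[36.5,h(36)],[-36.5,h(-36.5)],[-43.5,h(-43.5)-7],[-43.5,-(h(-43.5)-7)],[-36.5,-h(-36.5)],[36.5,-h(36)],[43.5,-(h(43.5)-7)]])[1:]
    S["strap"]=np.array([[-76.5,-18],[-74,-20.5],[35,-20.5],[55,-16],[70,-8],[76.5,0],[70,8],[55,16],[35,20.5],[-74,20.5],[-76.5,18]])
    S["notch"]=np.array([[-58.5,-22.5],[58.5,-22.5],[58.5,22.5],[-58.5,22.5]])
    return {k:v.astype(np.float32) for k,v in S.items()}
def fit(Q,shape,x0):
    C=shapes()[shape].reshape(-1,1,2)
    def res(p):
        c,s=np.cos(p[2]),np.sin(p[2]); q=(Q[:,:2]*1000-p[:2])@np.array([[c,-s],[s,c]])
        return np.array([cv2.pointPolygonTest(C,(float(a),float(b)),True) for a,b in q])
    best=None
    for dth in np.radians([-8,0,8]):
        r=least_squares(res,np.array([x0[0],x0[1],np.radians(x0[2])+dth]),loss='soft_l1',f_scale=1.5,diff_step=1e-4,x_scale=[1,1,.02])
        if best is None or r.cost<best.cost: best=r
    rr=res(best.x)
    return best.x[0],best.x[1],np.degrees(best.x[2]),np.median(abs(rr)),len(Q)
E
python3 - <<'E'
from h import *
s,t=load("scene0"),load("top0")
G={"link":((.571,.106),0,.046,.038,.05),"strap":((.66,-.066),-12,.09,.024,.04),"trap":((.462,-.162),14,.06,.024,.04),"oval":((.407,.201),14,.065,.024,.04),"notch":((.62,-.2),5,.075,.024,.04)}
for nm,d in(("scene",s),("top",t)):
    P=cloud(d)
    for k,(c,a,r,z0,z1) in G.items():
        Q=near(P,c,r,z0,z1)
        if k=="strap": Q=Q[Q[:,1]<-.01]
        if k in("trap",): Q=Q[Q[:,1]>-.235]
        if len(Q)>60: print(nm,k,np.round(fit(Q,k,(c[0]*1000,c[1]*1000,a)),1))
# trays: wood colour at top height
for nm,d in(("scene",s),("top",t)):
    z=d["z_map"]; hsv=cv2.cvtColor(d["pixels"],cv2.COLOR_RGB2HSV)
    v,u=np.mgrid[:400,:640]
    r=np.stack([(u-d["mtx"][0,2])/d["mtx"][0,0]*z,(v-d["mtx"][1,2])/d["mtx"][1,1]*z,z],-1)
    W=(r-d["t"])@d["R"]
    m=(W[...,2]>.019)&(W[...,2]<.032)&(hsv[...,0]>12)&(hsv[...,0]<26)&(hsv[...,1]>70)&(hsv[...,2]>100)
    for k,c,L,Wd in [("link",(.464,.332),112,66),("strap",(.585,.11),192,80),("oval",(.496,-.028),141,98),("trap",(.44,-.294),126,98)]:
        mm=m&(abs(W[...,0]-c[0])<L/2000+.02)&(abs(W[...,1]-c[1])<Wd/2000+.02)
        n,l,st,_=cv2.connectedComponentsWithStats(mm.astype(np.uint8))
        if n<2: continue
        j=1+st[1:,4].argmax(); Q=(W[l==j][:,:2]*1000).astype(np.float32)
        (x,y),(w,h),a=cv2.minAreaRect(Q); print(nm,"tray",k,np.round([x,y,w,h,a],1),len(Q))
for n,d in(("s",s),("t",t)):
    P=cloud(d); Q=P[(P[:,2]>.34)&(P[:,2]<.6)&(P[:,0]>.5)&(P[:,0]<.8)&(P[:,1]>0)]
    if len(Q): print(Q.min(0).round(3),Q.max(0).round(3)); print(Q[Q[:,0].argsort()[:5]].round(3))
E
```

```text
scene link [554.8 111.8   2.1   0.9 140. ]
scene strap [669.1 -77.1 -12.3   1.2 200. ]
scene trap [ 462.6 -161.9   15.7    1.2  156. ]
scene oval [406.8 201.9  14.6   0.9 261. ]
scene notch [ 621.6 -204.5    7.6    1.3  166. ]
top trap [ 462.8 -164.1   15.4    0.9  121. ]
top oval [407.5 199.3  14.7   0.7 106. ]
scene tray link [464.7 332.   67.  111.8  87.6] 905
scene tray strap [580.1 109.8  82.3 193.   89.9] 894
scene tray oval [496.1 -28.6  99.3 143.   89.1] 809
scene tray trap [ 440.7 -295.1  104.8  126.7   86.4] 444
top tray link [463.3 329.3  64.4 109.9  88. ] 408
top tray strap [580.  107.3  78.6 191.7  89.7] 656
top tray oval [495.8 -30.4  96.8 143.   88.8] 737
top tray trap [ 442.2 -262.   128.9   42.7    2.9] 300
[0.67  0.114 0.393] [0.8   0.444 0.545]
[[0.67  0.441 0.527]
 [0.67  0.443 0.53 ]
 [0.67  0.441 0.531]
 [0.67  0.442 0.531]
 [0.671 0.44  0.533]]
```

```bash
python3 - <<'E'
from h import *
s,t=load("scene0"),load("top0")
V=lambda d,z,x,y,h: cv2.resize(rect(d,z,x-h,x+h,y-h,y+h,2000),(400,400),interpolation=cv2.INTER_CUBIC)
cv2.imwrite("pics/tt.png",np.hstack([V(s,.025,.44,-.294,.08),V(t,.025,.44,-.294,.08)]))
E
```

```text
(no output)
```

View pics/tt.png

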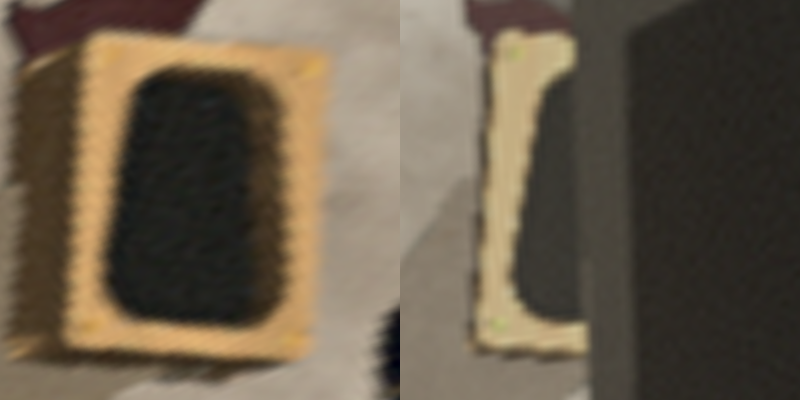

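```bash
cat > go.py <<'E'
# usage: go.py x y z theta(deg)  -> shift/turn in tool axes normalised ; x_tool = -y_die(theta)
import sys,numpy as np
from scipy.spatial.transform import Rotation as Ro
from workcell import env
s=env.state(); R=np.array(s["tool_rot"]);p=np.array(s["ee_pos"])
print("t",round(s["t"],2),"p",(p*1000).round(1),"th",round(np.degrees(np.arctan2(R[1,0],R[0,0]))+90,2),"F",np.round(s["contact_force"],1),"op",round(s["opening"]*1000,1),"J",np.round(s["joint_pos"]).tolist())
if len(sys.argv)>4:
    x,y,z,th=map(float,sys.argv[1:5]); a=np.radians(th-90)
    X=np.array([np.cos(a),np.sin(a),0]);Z=np.array([0,0,-1.]);Rt=np.c_[X,np.cross(Z,X),Z]
    sh=R.T@(np.array([x,y,z])/1000-p)/.2; tu=Ro.from_matrix(R.T@Rt).as_rotvec()/2
    print("shift",sh.round(4),"turn",tu.round(4), "rows~",max(np.linalg.norm(sh)*.2/.0625,np.linalg.norm(tu)*2/.187).round(1))
E
python3 go.py 250 -450 230 5; python3 - <<'E'
from h import *
P=np.vstack([cloud(load("scene0")),cloud(load("top0"))]);P=P[P[:,2]>.07]
for c in[(.668,-.077),(.441,-.294),(.58,.11),(.464,.332),(.462,-.162)]:
    q=P[P[:,2]<.6]; d=np.hypot(q[:,0]-c[0],q[:,1]-c[1]); i=d.argmin(); print(c,d[i].round(3),q[i].round(3))
E
```

```text
t 0.1 p [ 154.3 -656.6  230.4] th 13.23 F [-0.1 -0.  -0.1] op 85.3 J [75.0, 27.0, -3.0, 88.0, 1.0, 65.0, -5.0]
shift [-0.8961 -0.7021  0.0033] turn [0.0001 0.0009 0.0718] rows~ 3.6
(0.668, -0.077) 0.153 [ 0.81  -0.134  0.159]
(0.441, -0.294) 0.129 [ 0.523 -0.394  0.179]
(0.58, 0.11) 0.131 [0.71  0.119 0.434]
(0.464, 0.332) 0.217 [0.674 0.389 0.53 ]
(0.462, -0.162) 0.217 [ 0.604 -0.327  0.18 ]
```

```bash
python3 -m crank '[-0.45,-0.35,0,0,0,0.035,-0.896,-0.702,0,0,0,0.072,-0.896,-0.702,0,0,0,0.072,-0.896,-0.702,0,0,0,0.072,-0.896,-0.702,0,0,0,0.072]' 0; python3 go.py 400 -170 200 2;python3 go.py 555 110 150 2
```

```text
t: 0.72
ee_pos: [0.252, -0.4474, 0.2313]
tool_rot: [[0.093, -0.996, 0.0], [-0.996, -0.093, 0.001], [-0.001, -0.0, -1.0]]
contact_force: [-0.7, 0.1, 0.3]
opening: 0.0857
t 0.72 p [ 252.  -447.4  231.3] th 5.32 F [-0.7  0.1  0.3] op 85.7 J [61.0, 12.0, -6.0, 109.0, 1.0, 59.0, -30.0]
shift [-1.3125 -0.8654  0.1583] turn [-0.0002  0.0005  0.0289] rows~ 5.1
t 0.72 p [ 252.  -447.4  231.3] th 5.32 F [-0.7  0.1  0.3] op 85.7 J [61.0, 12.0, -6.0, 109.0, 1.0, 59.0, -30.0]
shift [-2.6344 -1.7667  0.41  ] turn [-0.0002  0.0005  0.0289] rows~ 10.2
```

```bash
python3 -m crank '[-0.3,-0.2,0.05,0,0,0.01,-0.6,-0.4,0.1,0,0,0.02,-0.8,-0.53,0.1,0,0,0.029,-1,-0.67,0.1,0,0,0.029,-1,-0.67,0.1,0,0,0.029]' >/dev/null;python3 -m crank '[-0.25,-0.17,0.05,0,0,0,-0.5,-0.34,0.1,0,0,0,-0.75,-0.5,0.15,0,0,0,-1,-0.67,0.2,0,0,0,-1,-0.67,0.2,0,0,0,-1,-0.67,0.2,0,0,0]';  python3 go.py 555 110 100 2
```

```text
t: 2.1
ee_pos: [0.4944, -0.038, 0.1708]
tool_rot: [[0.027, -1.0, -0.001], [-1.0, -0.027, -0.001], [0.001, 0.001, -1.0]]
contact_force: [0.8, 0.6, 0.7]
opening: 0.0853
t 2.1 p [494.4 -38.  170.8] th 1.52 F [0.8 0.6 0.7] op 85.3 J [21.0, 16.0, -25.0, 114.0, 9.0, 51.0, -98.0]
shift [-0.7318 -0.3229  0.3529] turn [ 0.0006 -0.0004 -0.0042] rows~ 2.8
```

```bash
python3 -m crank '[-0.25,-0.11,0,0,0,0.08,-0.5,-0.22,0,0,0,0.16,-0.73,-0.32,0,0,0,0.25,-0.73,-0.32,0,0,0,0.25,-0.73,-0.32,0,0,0,0.25]';  python3 go.py 555 110 100 182
```

```text
t: 2.72
ee_pos: [0.5542, 0.1089, 0.171]
tool_rot: [[-0.456, -0.89, -0.001], [-0.89, 0.456, -0.002], [0.002, -0.0, -1.0]]
contact_force: [-0.6, 0.5, -0.4]
opening: 0.0854
t 2.73 p [554.2 108.9 171. ] th -27.14 F [-0.6  0.5 -0.4] op 85.4 J [2.0, 22.0, -22.0, 106.0, 10.0, 54.0, -142.0]
shift [-0.0073 -0.0007  0.3552] turn [-1.4000e-03 -1.0000e-04  1.3165e+00] rows~ 14.1
```

```bash
python3 -m crank '[0,0,0,0,0,-0.09,0,0,0,0,0,-0.18,0,0,0,0,0,-0.27,0,0,0,0,0,-0.36,0,0,0,0,0,-0.45,0,0,0,0,0,-0.54,0,0,0,0,0,-0.63,0,0,0,0,0,-0.72,0,0,0,0,0,-0.81,0,0,0,0,0,-0.9]' >/dev/null; python3 -m crank '[0,0,0,0,0,-0.09,0,0,0,0,0,-0.18,0,0,0,0,0,-0.27,0,0,0,0,0,-0.36,0,0,0,0,0,-0.45,0,0,0,0,0,-0.54,0,0,0,0,0,-0.63,0,0,0,0,0,-0.72,0,0,0,0,0,-0.81,0,0,0,0,0,-0.9]'; python3 go.py 555 110.3 100 182
```

```text
t: 5.22
ee_pos: [0.5542, 0.1079, 0.1707]
tool_rot: [[0.011, 1.0, -0.001], [1.0, -0.011, -0.003], [-0.003, -0.001, -1.0]]
contact_force: [0.2, -0.4, 0.2]
opening: 0.0849
t 5.22 p [554.2 107.9 170.7] th 179.37 F [ 0.2 -0.4  0.2] op 84.9 J [33.0, 38.0, -69.0, 104.0, 39.0, 66.0, 40.0]
shift [0.0131 0.0039 0.3533] turn [-0.0003  0.0016 -0.0229] rows~ 1.1
```

```bash
python3 -m crank '[0.013,0.004,0.2,0,0,-0.023,0.013,0.004,0.35,0,0,-0.023,0.013,0.004,0.5,0,0,-0.023,0.013,0.004,0.55,0,0,-0.023,0.013,0.004,0.55,0,0,-0.023]'; python3 go.py 555 110.3 27 182; python3 - <<'E'
from h import *
d=shoot("scene","1"); cv2.imwrite("pics/s1.png",cv2.resize(d["pixels"][120:280,180:380,::-1],None,fx=4,fy=3.75,interpolation=cv2.INTER_CUBIC))
E
```

```text
t: 5.85
ee_pos: [0.5551, 0.1127, 0.0611]
tool_rot: [[-0.031, 1.0, -0.001], [1.0, 0.031, -0.001], [-0.001, -0.001, -1.0]]
contact_force: [-0.9, 0.5, 1.4]
opening: 0.0854
t 5.85 p [555.1 112.7  61.1] th 181.8 F [-0.9  0.5  1.4] op 85.4 J [27.0, 45.0, -62.0, 109.0, 48.0, 57.0, 35.0]
shift [-0.0117 -0.0006  0.1705] turn [-0.0003  0.0006 -0.0018] rows~ 0.5
```

View pics/s1.png

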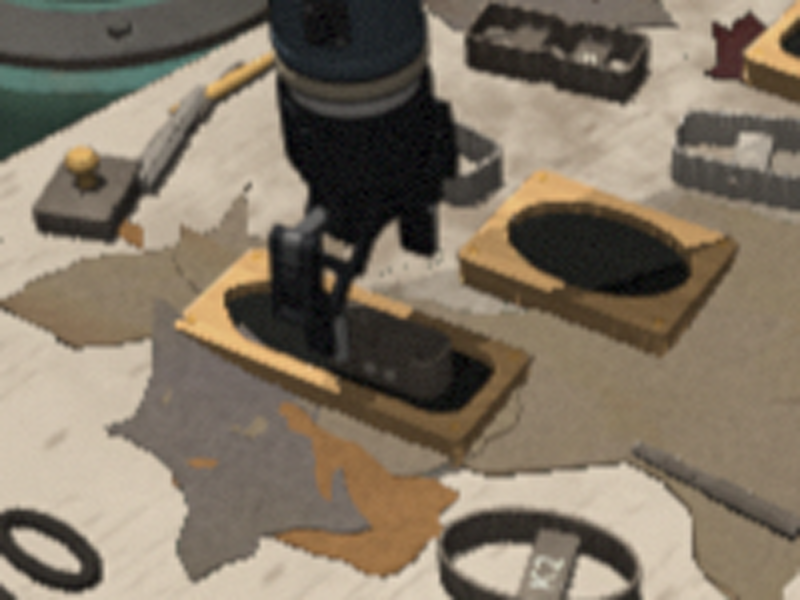

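The gripper straddles the link die, one finger in front and one behind, with the tips still above the tray. I'll go down and close.

```bash
python3 -m crank '[-0.012,0,0.1,0,0,0,-0.012,0,0.17,0,0,0,-0.012,0,0.17,0,0,0,-0.012,0,0.17,0,0,0]'; python3 go.py 555 110.3 27 182;  python3 -m crank '[0,0,0,0,0,0,0,0,0,0,0,0,0,0,0,0,0,0,0,0,0,0,0,0,0,0,0,0,0,0,0,0,0,0,0,0,0,0,0,0,0,0,0,0,0,0,0,0]' 1; python3 go.py 555 110.3 27 182
```

```text
t: 6.4
ee_pos: [0.5552, 0.1125, 0.0274]
tool_rot: [[-0.034, 0.999, 0.0], [0.999, 0.034, 0.0], [0.0, 0.0, -1.0]]
contact_force: [-0.3, -0.4, -0.2]
opening: 0.0853
t 6.4 p [555.2 112.5  27.4] th 181.93 F [-0.3 -0.4 -0.2] op 85.3 J [26.0, 47.0, -60.0, 110.0, 51.0, 54.0, 33.0]
shift [-0.0109 -0.0015  0.0019] turn [ 0.0001 -0.0002 -0.0006] rows~ 0.0
t: 7.4
ee_pos: [0.5558, 0.1118, 0.0277]
tool_rot: [[-0.033, 0.999, 0.001], [0.999, 0.033, -0.001], [-0.001, 0.001, -1.0]]
contact_force: [0.2, -2.3, 5.6]
opening: 0.0285
t 7.4 p [555.8 111.8  27.7] th 181.88 F [ 0.2 -2.3  5.6] op 28.5 J [26.0, 47.0, -60.0, 110.0, 51.0, 54.0, 33.0]
shift [-0.0071 -0.0042  0.0037] turn [ 0.0006  0.0004 -0.001 ] rows~ 0.0
```

```bash
python3 -m crank '[0,0,-0.05,0,0,0,0,0,-0.15,0,0,0,0,0,-0.3,0,0,0,0,0,-0.45,0,0,0,0,0,-0.45,0,0,0]'; python3 go.py 464.3 331 117 177.6
```

```text
t: 8.02
ee_pos: [0.5564, 0.1134, 0.1203]
tool_rot: [[-0.034, 0.999, 0.005], [0.999, 0.034, 0.002], [0.002, 0.005, -1.0]]
contact_force: [0.4, 0.2, -2.0]
opening: 0.0287
t 8.03 p [556.4 113.4 120.3] th 181.93 F [ 0.4  0.2 -2. ] op 28.7 J [30.0, 41.0, -66.0, 107.0, 43.0, 62.0, 39.0]
shift [ 1.1028 -0.4237  0.0161] turn [ 0.0025 -0.0009  0.0378] rows~ 3.8
```

```bash
python3 -m crank '[0.2,-0.08,0,0,0,0.01,0.4,-0.15,0,0,0,0.02,0.6,-0.23,0,0,0,0.03,0.75,-0.29,0,0,0,0.038,0.75,-0.29,0,0,0,0.038,0.75,-0.29,0,0,0,0.038]'; python3 go.py 464.3 331 117 177.6
```

```text
t: 8.78
ee_pos: [0.4921, 0.2591, 0.1166]
tool_rot: [[0.043, 0.999, -0.001], [0.999, -0.043, -0.001], [-0.002, -0.001, -1.0]]
contact_force: [-0.7, 0.2, -1.8]
opening: 0.029
t 8.78 p [492.1 259.1 116.6] th 177.54 F [-0.7  0.2 -1.8] op 29.0 J [13.0, 40.0, -65.0, 108.0, 42.0, 60.0, 19.0]
shift [ 0.353  -0.1545 -0.0026] turn [-0.0004  0.0008 -0.0005] rows~ 1.2
```

```bash
python3 -m crank '[0.18,-0.08,0,0,0,0,0.353,-0.155,0,0,0,0,0.353,-0.155,0,0,0,0,0.353,-0.155,0,0,0,0]'; python3 go.py 464.8 331 70 177.6; python3 -m crank '[0,0,0.15,0,0,0,0,0,0.25,0,0,0,0,0,0.25,0,0,0]';python3 go.py 464.8 331 27 177.6;  python3 - <<'E'
from h import *
d=shoot("scene","2"); t=shoot("top","2")
a=cv2.resize(d["pixels"][240:360,180:330,::-1],(500,400),interpolation=cv2.INTER_CUBIC)
b=cv2.resize(t["pixels"][150:230,180:255,::-1],(300,400),interpolation=cv2.INTER_CUBIC)
cv2.imwrite("pics/s2.png",np.hstack([a,b]))
E
```

```text
t: 9.28
ee_pos: [0.4652, 0.3302, 0.1166]
tool_rot: [[0.045, 0.999, -0.0], [0.999, -0.045, -0.002], [-0.002, -0.0, -1.0]]
contact_force: [0.8, 0.2, -2.2]
opening: 0.0285
t 9.28 p [465.2 330.2 116.6] th 177.43 F [ 0.8  0.2 -2.2] op 28.5 J [5.0, 40.0, -63.0, 106.0, 42.0, 61.0, 12.0]
shift [ 0.0046 -0.002   0.233 ] turn [-0.0001  0.0009 -0.0015] rows~ 0.7
t: 9.65
ee_pos: [0.4641, 0.3298, 0.0654]
tool_rot: [[0.044, 0.999, -0.003], [0.999, -0.044, -0.003], [-0.003, -0.003, -1.0]]
contact_force: [-1.1, -0.4, -1.3]
opening: 0.0286
t 9.65 p [464.1 329.8  65.4] th 177.45 F [-1.1 -0.4 -1.3] op 28.6 J [2.0, 43.0, -60.0, 108.0, 46.0, 56.0, 9.0]
shift [0.0067 0.0035 0.1921] turn [-0.0013  0.0015 -0.0013] rows~ 0.6
```

View pics/s2.png

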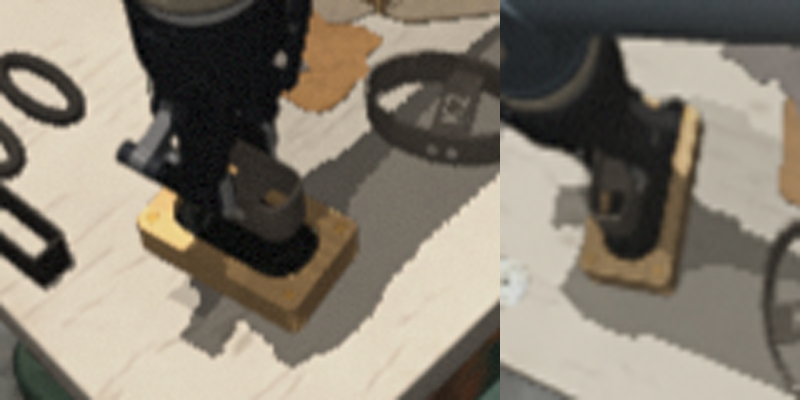

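The link die is held level above the link tray and lined up with its recess. Lowering it slowly.

```bash
python3 -m crank '[0.006,0.003,0.08,0,0,0,0.006,0.003,0.15,0,0,0,0.006,0.003,0.165,0,0,0,0.006,0.003,0.175,0,0,0,0.006,0.003,0.18,0,0,0,0.006,0.003,0.185,0,0,0,0.006,0.003,0.185,0,0,0]'; python3 go.py 464.8 331 27 177.6
```

```text
t: 10.62
ee_pos: [0.465, 0.3331, 0.0304]
tool_rot: [[0.043, 0.999, 0.0], [0.999, -0.043, 0.0], [0.0, 0.0, -1.0]]
contact_force: [-0.2, 0.1, -2.0]
opening: 0.0285
t 10.62 p [465.  333.1  30.4] th 177.54 F [-0.2  0.1 -2. ] op 28.5 J [0.0, 46.0, -57.0, 109.0, 49.0, 53.0, 6.0]
shift [-0.0106 -0.0007  0.0171] turn [ 0.0002 -0.     -0.0005] rows~ 0.1
```

```bash
python3 -m crank '[-0.006,0,0.006,0,0,0,-0.01,0,0.012,0,0,0,-0.01,0,0.015,0,0,0,-0.01,0,0.018,0,0,0,-0.01,0,0.018,0,0,0]'; python3 go.py 464.8 331 27 177.6
```

```text
t: 11.25
ee_pos: [0.465, 0.3312, 0.0277]
tool_rot: [[0.043, 0.999, 0.001], [0.999, -0.043, -0.001], [-0.0, 0.001, -1.0]]
contact_force: [-1.5, -2.4, 7.9]
opening: 0.0287
t 11.25 p [465.  331.2  27.7] th 177.55 F [-1.5 -2.4  7.9] op 28.7 J [0.0, 46.0, -57.0, 109.0, 49.0, 53.0, 6.0]
shift [-0.0013 -0.0007  0.0035] turn [ 0.0005  0.0002 -0.0005] rows~ 0.0
```

Contact at 8 N, at the same height as the grasp, so the die is seated. Opening, then rising.

```bash
python3 -m crank '[0,0,0,0,0,0,0,0,0,0,0,0,0,0,0,0,0,0,0,0,0,0,0,0,0,0,0,0,0,0,0,0,0,0,0,0]' 0; python3 -m crank '[0,0,-0.1,0,0,0,0,0,-0.3,0,0,0,0,0,-0.5,0,0,0,0,0,-0.6,0,0,0,0,0,-0.6,0,0,0]';  python3 go.py 668.5 -78 140 167.7
```

```text
t: 12.0
ee_pos: [0.4648, 0.3311, 0.0266]
tool_rot: [[0.043, 0.999, -0.0], [0.999, -0.043, -0.0], [-0.0, -0.0, -1.0]]
contact_force: [-0.4, -0.5, 0.0]
opening: 0.0856
t: 12.62
ee_pos: [0.4654, 0.3316, 0.1482]
tool_rot: [[0.043, 0.999, 0.003], [0.999, -0.043, 0.001], [0.001, 0.003, -1.0]]
contact_force: [-0.3, -0.8, -0.7]
opening: 0.0853
t 12.62 p [465.4 331.6 148.2] th 177.53 F [-0.3 -0.8 -0.7] op 85.3 J [6.0, 38.0, -65.0, 105.0, 39.0, 63.0, 14.0]
shift [-2.0023  1.1029  0.0411] turn [ 0.0012 -0.0008  0.0858] rows~ 7.3
```

```bash
python3 go.py 407.2 200.6 100 194.6;  python3 - <<'E'
from h import *
d=shoot("scene","3"); t=shoot("top","3")
a=cv2.resize(d["pixels"][240:360,180:330,::-1],(500,400),interpolation=cv2.INTER_CUBIC)
b=cv2.resize(t["pixels"][150:230,180:255,::-1],(300,400),interpolation=cv2.INTER_CUBIC)
cv2.imwrite("pics/s3.png",np.hstack([a,b]))
E
```

```text
t 12.62 p [465.4 331.6 148.2] th 177.53 F [-0.3 -0.8 -0.7] op 85.3 J [6.0, 38.0, -65.0, 105.0, 39.0, 63.0, 14.0]
shift [-0.6672 -0.263   0.2394] turn [ 0.0014 -0.0005 -0.149 ] rows~ 2.4
```

View pics/s3.png

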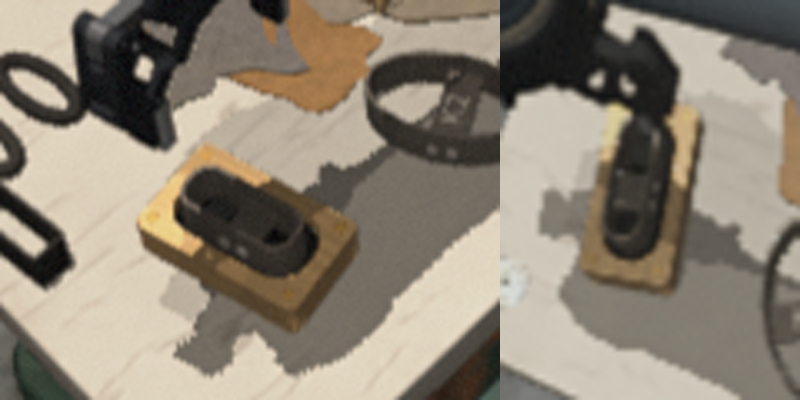

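The link die is seated in its tray, flat and with play all round. Next is the oval die.

```bash
python3 -m crank '[-0.2,-0.08,0.05,0,0,-0.05,-0.4,-0.16,0.1,0,0,-0.1,-0.6,-0.23,0.2,0,0,-0.149,-0.667,-0.263,0.24,0,0,-0.149,-0.667,-0.263,0.24,0,0,-0.149,-0.667,-0.263,0.24,0,0,-0.149]'; python3 go.py 407.2 200.6 7 194.6
```

```text
t: 13.48
ee_pos: [0.4074, 0.2017, 0.0993]
tool_rot: [[-0.253, 0.968, 0.001], [0.968, 0.253, 0.002], [0.002, 0.002, -1.0]]
contact_force: [0.2, 0.1, -0.8]
opening: 0.0853
t 13.47 p [407.4 201.7  99.3] th 194.64 F [ 0.2  0.1 -0.8] op 85.3 J [23.0, 36.0, -72.0, 122.0, 44.0, 54.0, 31.0]
shift [-0.0059 -0.003   0.4614] turn [ 0.0008 -0.0008  0.0003] rows~ 1.5
```

```bash
python3 -m crank '[-0.006,-0.003,0.15,0,0,0,-0.006,-0.003,0.3,0,0,0,-0.006,-0.003,0.42,0,0,0,-0.006,-0.003,0.46,0,0,0,-0.006,-0.003,0.46,0,0,0]'; python3 go.py 407.2 200.6 7 194.6; python3 -m crank '[0,0,0,0,0,0,0,0,0,0,0,0,0,0,0,0,0,0,0,0,0,0,0,0,0,0,0,0,0,0,0,0,0,0,0,0,0,0,0,0,0,0]' 1; python3 go.py 407.2 200.6 7 194.6
```

```text
t: 14.1
ee_pos: [0.4066, 0.2, 0.007]
tool_rot: [[-0.253, 0.967, 0.0], [0.967, 0.253, 0.001], [0.001, 0.001, -1.0]]
contact_force: [0.1, -0.2, -0.4]
opening: 0.0856
t 14.1 p [406.6 200.    7. ] th 194.68 F [ 0.1 -0.2 -0.4] op 85.6 J [15.0, 43.0, -61.0, 125.0, 55.0, 46.0, 22.0]
shift [0.0023 0.0036 0.0002] turn [ 0.0003 -0.0004  0.0007] rows~ 0.0
t: 14.98
ee_pos: [0.407, 0.2002, 0.008]
tool_rot: [[-0.253, 0.968, 0.002], [0.968, 0.253, 0.003], [0.002, 0.003, -1.0]]
contact_force: [-0.6, 2.1, 6.6]
opening: 0.06
t 14.97 p [407.  200.2   8. ] th 194.64 F [-0.6  2.1  6.6] op 60.0 J [16.0, 43.0, -61.0, 125.0, 55.0, 46.0, 22.0]
shift [0.0017 0.0014 0.005 ] turn [ 0.0014 -0.001   0.0003] rows~ 0.0
```

```bash
python3 -m crank '[0,0,-0.05,0,0,0,0,0,-0.2,0,0,0,0,0,-0.35,0,0,0,0,0,-0.5,0,0,0,0,0,-0.5,0,0,0]'; python3 go.py 496 -29.6 108 179
```

```text
t: 15.6
ee_pos: [0.4073, 0.199, 0.1084]
tool_rot: [[-0.251, 0.968, 0.004], [0.968, 0.251, 0.001], [-0.0, 0.004, -1.0]]
contact_force: [0.3, 0.2, -2.4]
opening: 0.0595
t 15.6 p [407.3 199.  108.4] th 194.56 F [ 0.3  0.2 -2.4] op 59.5 J [24.0, 35.0, -73.0, 122.0, 42.0, 55.0, 32.0]
shift [-1.2178  0.1417  0.0029] turn [ 0.0019 -0.0002  0.1358] rows~ 3.9
```

```bash
python3 -m crank '[-0.2,0.02,0,0,0,0.04,-0.4,0.05,0,0,0,0.08,-0.6,0.07,0,0,0,0.12,-0.8,0.09,0,0,0,0.136,-0.8,0.09,0,0,0,0.136,-0.8,0.09,0,0,0,0.136]'; python3 go.py 496 -29.6 108 179
```

```text
t: 16.35
ee_pos: [0.4632, 0.0486, 0.106]
tool_rot: [[0.016, 1.0, -0.002], [1.0, -0.016, 0.0], [0.0, -0.002, -1.0]]
contact_force: [-0.6, 0.5, -2.1]
opening: 0.0599
t 16.35 p [463.2  48.6 106. ] th 179.06 F [-0.6  0.5 -2.1] op 59.9 J [42.0, 35.0, -70.0, 120.0, 41.0, 55.0, 38.0]
shift [-0.3883  0.1704 -0.0102] turn [-0.0008 -0.0001  0.0005] rows~ 1.4
```

```bash
python3 -m crank '[-0.2,0.09,0,0,0,0,-0.39,0.17,0,0,0,0,-0.39,0.17,0.1,0,0,0,-0.39,0.17,0.2,0,0,0,-0.39,0.17,0.2,0,0,0]'; python3 go.py 496 -29.6 23 179; python3 - <<'E'
from h import *
d=shoot("scene","4"); t=shoot("top","4")
a=cv2.resize(d["pixels"][130:250,260:410,::-1],(500,400),interpolation=cv2.INTER_CUBIC)
b=cv2.resize(t["pixels"][150:230,300:375,::-1],(300,400),interpolation=cv2.INTER_CUBIC)
cv2.imwrite("pics/s4.png",np.hstack([a,b]))
E
```

```text
t: 16.98
ee_pos: [0.4947, -0.0285, 0.065]
tool_rot: [[0.013, 1.0, -0.004], [1.0, -0.013, 0.0], [0.0, -0.004, -1.0]]
contact_force: [-0.4, -0.2, -1.7]
opening: 0.0601
t 16.98 p [494.7 -28.5  65. ] th 179.26 F [-0.4 -0.2 -1.7] op 60.1 J [47.0, 40.0, -65.0, 118.0, 47.0, 53.0, 45.0]
shift [-0.0057  0.0073  0.21  ] turn [-0.002  -0.0002  0.0023] rows~ 0.7
```

View pics/s4.png

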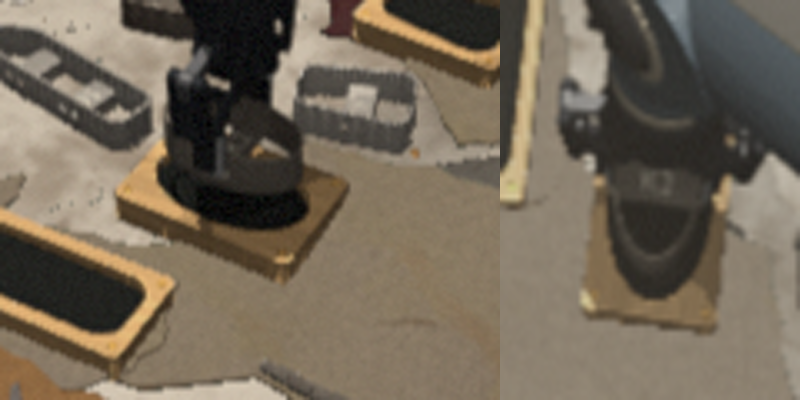

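The oval die is level over the oval recess. Lowering.

```bash
python3 -m crank '[-0.004,0.005,0.08,0,0,0,-0.004,0.005,0.15,0,0,0,-0.004,0.005,0.175,0,0,0,-0.004,0.005,0.185,0,0,0,-0.004,0.005,0.19,0,0,0,-0.004,0.005,0.195,0,0,0,-0.004,0.005,0.195,0,0,0]'; python3 go.py 496 -29.6 23 179
```

```text
t: 17.95
ee_pos: [0.4979, -0.031, 0.0279]
tool_rot: [[0.017, 1.0, 0.0], [1.0, -0.017, -0.0], [-0.0, 0.0, -1.0]]
contact_force: [-0.1, 0.1, -0.9]
opening: 0.0599
t 17.95 p [497.9 -31.   27.9] th 179.03 F [-0.1  0.1 -0.9] op 59.9 J [44.0, 43.0, -61.0, 119.0, 51.0, 50.0, 41.0]
shift [ 0.0067 -0.0096  0.0243] turn [0.0002 0.0001 0.0003] rows~ 0.1
```

```bash
python3 -m crank '[0.004,-0.006,0.006,0,0,0,0.007,-0.009,0.012,0,0,0,0.007,-0.009,0.018,0,0,0,0.007,-0.009,0.022,0,0,0,0.007,-0.009,0.026,0,0,0,0.007,-0.009,0.026,0,0,0]'; python3 go.py 496 -29.6 23 179
```

```text
t: 18.7
ee_pos: [0.496, -0.0294, 0.0231]
tool_rot: [[0.017, 1.0, 0.0], [1.0, -0.017, -0.001], [-0.001, 0.0, -1.0]]
contact_force: [-2.7, 0.2, 5.2]
opening: 0.0599
t 18.7 p [496.  -29.4  23.1] th 179.04 F [-2.7  0.2  5.2] op 59.9 J [44.0, 43.0, -61.0, 119.0, 52.0, 50.0, 41.0]
shift [-0.001  -0.0002  0.0005] turn [0.0001 0.0004 0.0004] rows~ 0.0
```

Seated with light contact. Releasing and rising.

```bash
python3 -m crank '[0,0,0,0,0,0,0,0,0,0,0,0,0,0,0,0,0,0,0,0,0,0,0,0,0,0,0,0,0,0]' 0; python3 -m crank '[0,0,-0.1,0,0,0,0,0,-0.3,0,0,0,0,0,-0.5,0,0,0,0,0,-0.5,0,0,0]';  python3 go.py 668.5 -78 110 167.7;  python3 - <<'E'
from h import *
d=shoot("scene","5"); t=shoot("top","5")
a=cv2.resize(d["pixels"][130:250,260:410,::-1],(500,400),interpolation=cv2.INTER_CUBIC)
b=cv2.resize(t["pixels"][150:230,300:375,::-1],(300,400),interpolation=cv2.INTER_CUBIC)
cv2.imwrite("pics/s5.png",np.hstack([a,b]))
E
```

```text
t: 19.32
ee_pos: [0.496, -0.0294, 0.0225]
tool_rot: [[0.017, 1.0, 0.0], [1.0, -0.017, 0.0], [0.0, 0.0, -1.0]]
contact_force: [0.2, -0.5, -0.3]
opening: 0.0853
t: 19.82
ee_pos: [0.4979, -0.029, 0.1251]
tool_rot: [[0.017, 1.0, 0.006], [1.0, -0.017, -0.0], [-0.0, 0.006, -1.0]]
contact_force: [0.5, 0.7, 0.8]
opening: 0.0855
t 19.82 p [497.9 -29.  125.1] th 179.02 F [0.5 0.7 0.8] op 85.5 J [51.0, 36.0, -70.0, 115.0, 41.0, 58.0, 49.0]
shift [-0.2301  0.8567  0.0803] turn [ 0.0028 -0.0001  0.0988] rows~ 2.9
```

View pics/s5.png

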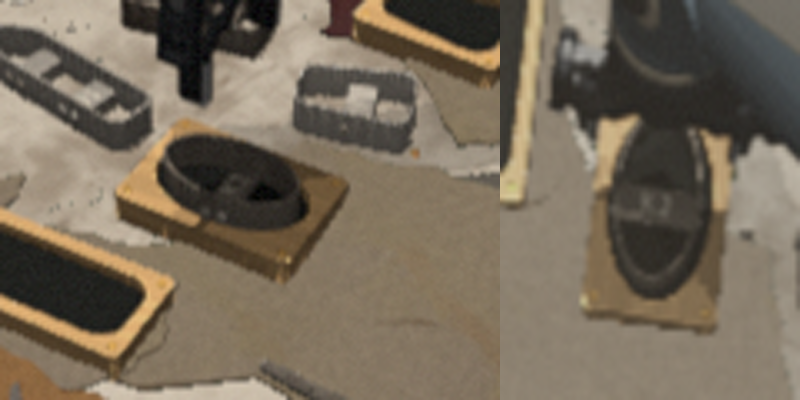

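```bash
cat > chk.py <<'E'
import sys
from h import *
k,tag,x,y,th=sys.argv[1],sys.argv[2],*map(float,sys.argv[3:6])
for n in("scene","top"):
    P=cloud(load(n+tag)); Q=near(P,(x/1000,y/1000),.06 if k!="strap" else .09,.037,.056)
    if len(Q)<40: print(n,len(Q)); continue
    f=fit(Q,k,(x,y,th)); print(n,np.round(f,1))
    c,s=np.cos(np.radians(f[2])),np.sin(np.radians(f[2])); q=(Q[:,:2]*1000-f[:2])@np.array([[c,-s],[s,c]])
    for nm,m in(("+x",q[:,0]>20),("-x",q[:,0]<-20),("+y",q[:,1]>10),("-y",q[:,1]<-10)):
        if m.sum()>4: print("  top z",nm,np.percentile(Q[m][:,2]*1000,95).round(1),m.sum())
E
python3 chk.py oval 5 496 -29.5 -1; python3 chk.py link 3 464.5 331 -2.4
```

```text
scene [495.8 -25.1  -1.7   0.9 239. ]
  top z +x 44.4 77
  top z -x 44.8 75
  top z +y 44.8 108
  top z -y 44.5 96
top [495.2 -27.5  -1.1   0.6  90. ]
  top z +x 46.7 21
  top z -x 49.0 41
  top z +y 49.8 40
  top z -y 48.7 39
scene [463.4 335.1  -2.8   0.7 253. ]
  top z +x 44.9 71
  top z -x 45.8 70
  top z +y 45.3 100
  top z -y 45.5 91
top [463.8 332.3  -2.4   0.8 101. ]
  top z +x 48.0 16
  top z -x 47.8 30
  top z +y 48.1 42
  top z -y 47.0 43
```

Depth shows both placed dies flat with tops at about 45 mm. Seated centres read about 4 mm higher in scene y than the robot's y, so I'll subtract about 3.5 mm in y from now on. Next is the strap die.

```bash
python3 go.py 669.5 -80.5 110 167.7; python3 -m crank '[-0.06,0.21,0,0,0,0.025,-0.12,0.42,0,0,0,0.05,-0.18,0.64,0,0,0,0.075,-0.25,0.86,0.08,0,0,0.099,-0.25,0.86,0.08,0,0,0.099,-0.25,0.86,0.08,0,0,0.099]'; python3 go.py 669.5 -80.5 10.5 167.7; python3 - <<'E'
from h import *
d=shoot("scene","6")
cv2.imwrite("pics/s6.png",cv2.resize(d["pixels"][80:220,200:380,::-1],(720,560),interpolation=cv2.INTER_CUBIC))
E
```

```text
t 19.93 p [495.8 -29.8 122.3] th 179.02 F [-0.2 -1.2 -0.1] op 85.5 J [51.0, 36.0, -70.0, 115.0, 41.0, 58.0, 49.0]
shift [-0.2384  0.8729  0.0615] turn [-0.      0.0004  0.0988] rows~ 2.9
t: 20.68
ee_pos: [0.6657, -0.0814, 0.105]
tool_rot: [[0.211, 0.977, -0.003], [0.977, -0.211, 0.001], [-0.0, -0.003, -1.0]]
contact_force: [-0.2, 0.1, -0.4]
opening: 0.0853
t 20.68 p [665.7 -81.4 105. ] th 167.79 F [-0.2  0.1 -0.4] op 85.3 J [40.0, 48.0, -60.0, 93.0, 44.0, 66.0, 48.0]
shift [0.0085 0.0189 0.4726] turn [-0.0015  0.      0.0008] rows~ 1.5
```

View pics/s6.png

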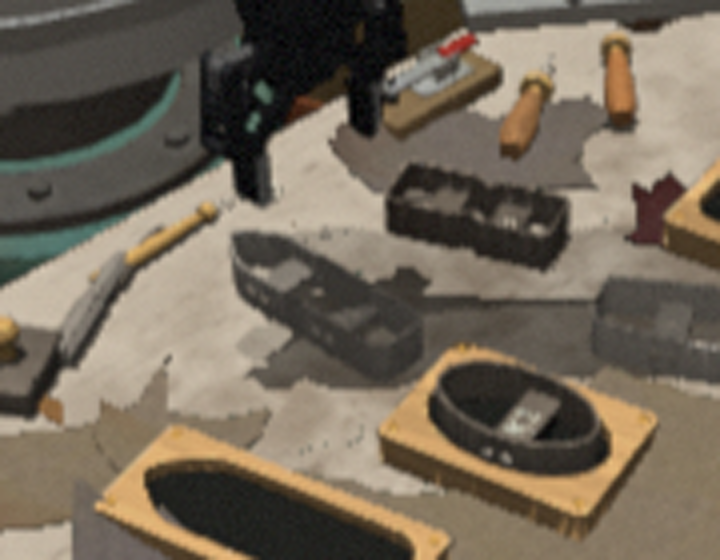

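The open gripper is above the strap die, with clear board on both sides of it. Going down and closing.

```bash
python3 -m crank '[0.006,0.015,0.15,0,0,0,0.006,0.015,0.3,0,0,0,0.006,0.015,0.42,0,0,0,0.006,0.015,0.47,0,0,0,0.006,0.015,0.47,0,0,0]'; python3 go.py 669.5 -80.5 10.5 167.7; python3 -m crank '[0,0,0,0,0,0,0,0,0,0,0,0,0,0,0,0,0,0,0,0,0,0,0,0,0,0,0,0,0,0,0,0,0,0,0,0,0,0,0,0,0,0]' 1; python3 go.py 669.5 -80.5 10.5 167.7
```

```text
t: 21.35
ee_pos: [0.67, -0.0817, 0.0124]
tool_rot: [[0.213, 0.977, -0.0], [0.977, -0.213, 0.0], [0.0, -0.0, -1.0]]
contact_force: [-0.5, 0.0, -0.6]
opening: 0.0856
t 21.35 p [670.  -81.7  12.4] th 167.71 F [-0.5  0.  -0.6] op 85.6 J [38.0, 53.0, -55.0, 95.0, 50.0, 59.0, 44.0]
shift [ 0.0051 -0.0039  0.0093] turn [-0.0002 -0.      0.0001] rows~ 0.0
t: 22.22
ee_pos: [0.6712, -0.0821, 0.0136]
tool_rot: [[0.214, 0.977, 0.002], [0.977, -0.214, -0.001], [-0.0, 0.002, -1.0]]
contact_force: [-0.1, -0.5, 4.5]
opening: 0.0428
t 22.23 p [671.2 -82.1  13.6] th 167.67 F [-0.1 -0.5  4.5] op 42.8 J [38.0, 53.0, -55.0, 95.0, 50.0, 59.0, 44.0]
shift [ 0.0059 -0.0099  0.0154] turn [ 0.001   0.0001 -0.0002] rows~ 0.1
```

```bash
python3 -m crank '[0,0,-0.05,0,0,0,0,0,-0.2,0,0,0,0,0,-0.35,0,0,0,0,0,-0.5,0,0,0,0,0,-0.5,0,0,0]'; python3 go.py 581.5 106.3 112 179.9
```

```text
t: 22.85
ee_pos: [0.6714, -0.0811, 0.1149]
tool_rot: [[0.213, 0.977, 0.004], [0.977, -0.213, 0.0], [0.001, 0.004, -1.0]]
contact_force: [0.1, 0.5, -2.2]
opening: 0.0426
t 22.85 p [671.4 -81.1 114.9] th 167.71 F [ 0.1  0.5 -2.2] op 42.6 J [40.0, 47.0, -60.0, 92.0, 44.0, 67.0, 48.0]
shift [ 0.8199 -0.6388  0.0128] turn [ 0.002  -0.0004 -0.1064] rows~ 3.3
```

```bash
python3 -m crank '[0.2,-0.16,0,0,0,-0.027,0.4,-0.32,0,0,0,-0.054,0.6,-0.48,0,0,0,-0.08,0.82,-0.64,0,0,0,-0.106,0.82,-0.64,0,0,0,-0.106,0.82,-0.64,0.1,0,0,-0.106,0.82,-0.64,0.18,0,0,-0.106,0.82,-0.64,0.18,0,0,-0.106]';python3 go.py 581.5 106.3 28.6 179.9; python3 - <<'E'
from h import *
d=shoot("scene","7"); t=shoot("top","7")
a=cv2.resize(d["pixels"][150:270,200:350,::-1],(500,400),interpolation=cv2.INTER_CUBIC)
b=cv2.resize(t["pixels"][110:210,255:330,::-1],(300,400),interpolation=cv2.INTER_CUBIC)
cv2.imwrite("pics/s7.png",np.hstack([a,b]))
E
```

```text
t: 23.85
ee_pos: [0.5792, 0.1038, 0.0737]
tool_rot: [[0.005, 1.0, -0.005], [1.0, -0.005, -0.001], [-0.001, -0.005, -1.0]]
contact_force: [-0.4, 0.9, -1.9]
opening: 0.0424
t 23.85 p [579.2 103.8  73.7] th 179.73 F [-0.4  0.9 -1.9] op 42.4 J [28.0, 45.0, -62.0, 105.0, 47.0, 60.0, 36.0]
shift [0.0131 0.0125 0.2253] turn [-0.0023  0.0007 -0.0015] rows~ 0.7
```

View pics/s7.png

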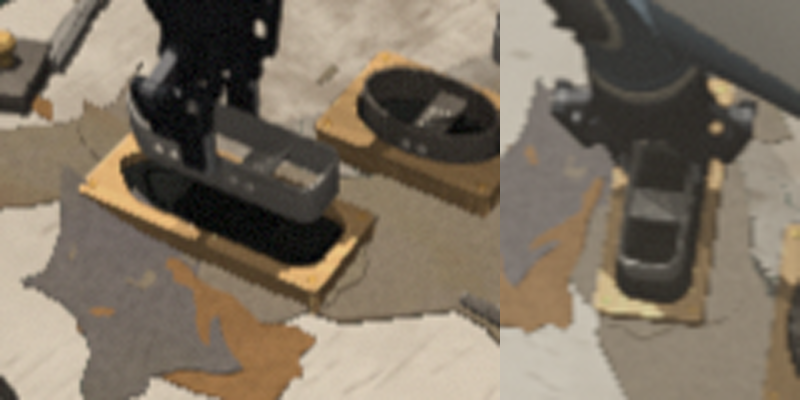

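```bash
python3 -m crank '[0.004,0.004,0.08,0,0,0,0.004,0.004,0.15,0,0,0,0.004,0.004,0.185,0,0,0,0.004,0.004,0.195,0,0,0,0.004,0.004,0.205,0,0,0,0.004,0.004,0.205,0,0,0]'; python3 go.py 581.5 106.3 28.6 179.9
```

```text
t: 24.7
ee_pos: [0.5812, 0.1066, 0.0357]
tool_rot: [[0.003, 1.0, 0.0], [1.0, -0.003, 0.0], [0.0, 0.0, -1.0]]
contact_force: [-0.0, -0.2, -2.1]
opening: 0.0425
t 24.7 p [581.2 106.6  35.7] th 179.84 F [-0.  -0.2 -2.1] op 42.5 J [26.0, 48.0, -59.0, 106.0, 50.0, 56.0, 34.0]
shift [-0.0015  0.0016  0.0356] turn [ 0.0002 -0.     -0.0005] rows~ 0.1
```

```bash
python3 -m crank '[0,0,0.012,0,0,0,0,0,0.02,0,0,0,0,0,0.026,0,0,0,0,0,0.031,0,0,0,0,0,0.036,0,0,0,0,0,0.038,0,0,0,0,0,0.038,0,0,0]'; python3 go.py 581.5 106.3 28.6 179.9
```

```text
t: 25.58
ee_pos: [0.5811, 0.1066, 0.0286]
tool_rot: [[0.003, 1.0, 0.0], [1.0, -0.003, -0.001], [-0.001, 0.0, -1.0]]
contact_force: [-2.6, -1.6, 5.3]
opening: 0.0425
t 25.57 p [581.1 106.6  28.6] th 179.84 F [-2.6 -1.6  5.3] op 42.5 J [26.0, 48.0, -59.0, 107.0, 50.0, 56.0, 34.0]
shift [-0.0013  0.002  -0.    ] turn [ 0.0002  0.0003 -0.0005] rows~ 0.0
```

Strap seated, at the expected height with 5 N of contact. Releasing, rising and checking.

```bash
python3 -m crank '[0,0,0,0,0,0,0,0,0,0,0,0,0,0,0,0,0,0,0,0,0,0,0,0,0,0,0,0,0,0,0,0,0,0,0,0]' 0; python3 -m crank '[0,0,-0.1,0,0,0,0,0,-0.3,0,0,0,0,0,-0.5,0,0,0,0,0,-0.5,0,0,0]';  python3 go.py 463.3 -165.5 122 195.6;  python3 - <<'E'
from h import *
d=shoot("scene","8"); t=shoot("top","8")
a=cv2.resize(d["pixels"][150:270,200:350,::-1],(500,400),interpolation=cv2.INTER_CUBIC)
b=cv2.resize(t["pixels"][110:210,255:330,::-1],(300,400),interpolation=cv2.INTER_CUBIC)
cv2.imwrite("pics/s8.png",np.hstack([a,b]))
E
python3 chk.py strap 8 580 109 0
```

```text
t: 26.32
ee_pos: [0.5811, 0.1065, 0.0279]
tool_rot: [[0.003, 1.0, 0.0], [1.0, -0.003, -0.0], [-0.0, 0.0, -1.0]]
contact_force: [0.1, -0.3, -0.2]
opening: 0.086
t: 26.82
ee_pos: [0.583, 0.1081, 0.1326]
tool_rot: [[0.003, 1.0, 0.007], [1.0, -0.003, 0.002], [0.002, 0.007, -1.0]]
contact_force: [-0.2, -0.4, -0.1]
opening: 0.0855
t 26.82 p [583.  108.1 132.6] th 179.85 F [-0.2 -0.4 -0.1] op 85.5 J [30.0, 42.0, -65.0, 103.0, 43.0, 64.0, 39.0]
shift [-1.3695 -0.5955  0.0462] turn [ 0.0038 -0.0004 -0.1374] rows~ 4.8
scene [ 5.793e+02  1.106e+02 -5.000e-01  1.100e+00  3.570e+02]
  top z +x 45.0 118
  top z -x 45.4 158
  top z +y 45.3 162
  top z -y 45.2 153
top [579.7 108.1  -0.    0.9 137. ]
  top z +x 48.6 36
  top z -x 48.5 69
  top z +y 47.5 68
  top z -y 49.1 57
```

View pics/s8.png

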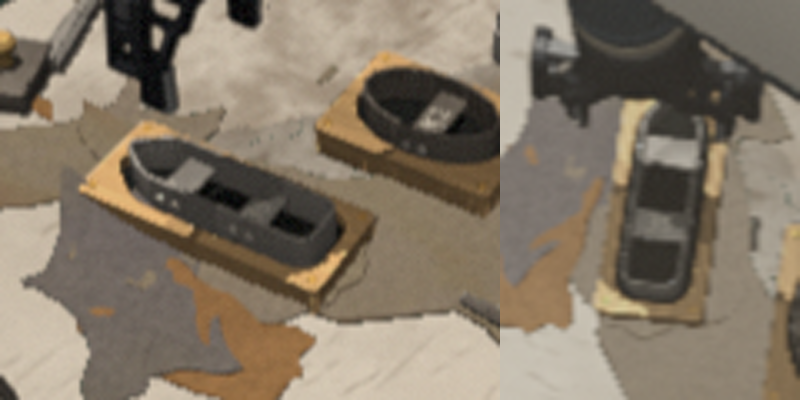

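The strap die is flat (top at 45 mm all round) and within 1 mm of the centre of its recess. The trapezoid die is last.

```bash
python3 -m crank '[-0.22,-0.1,0,0,0,-0.03,-0.44,-0.2,0,0,0,-0.06,-0.66,-0.29,0,0,0,-0.09,-0.85,-0.37,0,0,0,-0.12,-0.85,-0.37,0,0,0,-0.137,-0.85,-0.37,0,0,0,-0.137]'; python3 go.py 463.3 -165.5 110 195.6
```

```text
t: 27.68
ee_pos: [0.5064, -0.0628, 0.1276]
tool_rot: [[-0.268, 0.963, -0.0], [0.963, 0.268, 0.001], [0.001, -0.0, -1.0]]
contact_force: [0.4, -0.0, -0.6]
opening: 0.0853
t 27.68 p [506.4 -62.8 127.6] th 195.54 F [ 0.4 -0.  -0.6] op 85.3 J [55.0, 40.0, -74.0, 113.0, 44.0, 62.0, 67.0]
shift [-0.4373 -0.3451  0.0875] turn [-0.0001 -0.0006 -0.0005] rows~ 1.8
```

```bash
python3 -m crank '[-0.15,-0.12,0.1,0,0,0]'; python3 go.py; python3 -m crank '[-0.15,-0.12,0.06,0,0,0,-0.29,-0.23,0.1,0,0,0,-0.29,-0.23,0.1,0,0,0]'; python3 go.py 463.3 -165.5 60 195.6
```

```text
t: 27.8
ee_pos: [0.4939, -0.0947, 0.1096]
tool_rot: [[-0.275, 0.962, 0.006], [0.962, 0.275, 0.002], [0.0, 0.006, -1.0]]
contact_force: [0.6, -1.0, -0.5]
opening: 0.0855
t 27.8 p [493.9 -94.7 109.6] th 195.94 F [ 0.6 -1.  -0.5] op 85.5 J [59.0, 41.0, -73.0, 115.0, 46.0, 60.0, 70.0]
t: 28.18
ee_pos: [0.4619, -0.1678, 0.0869]
tool_rot: [[-0.265, 0.964, -0.002], [0.964, 0.265, 0.0], [0.001, -0.002, -1.0]]
contact_force: [-0.3, 0.5, -0.2]
opening: 0.0854
t 28.18 p [ 461.9 -167.8   86.9] th 195.38 F [-0.3  0.5 -0.2] op 85.4 J [67.0, 42.0, -72.0, 118.0, 48.0, 58.0, 76.0]
shift [0.0093 0.0099 0.1345] turn [-0.0009 -0.0004 -0.0019] rows~ 0.4
```

```bash
python3 -m crank '[0.004,0.004,0.1,0,0,-0.002,0.004,0.004,0.25,0,0,-0.002,0.004,0.004,0.37,0,0,-0.002,0.004,0.004,0.39,0,0,-0.002,0.004,0.004,0.39,0,0,-0.002]'; python3 go.py 463.3 -165.5 8.5 195.6; python3 - <<'E'
from h import *
d=shoot("scene","9"); t=shoot("top","9")
a=cv2.resize(d["pixels"][110:210,300:425,::-1],(500,400),interpolation=cv2.INTER_CUBIC)
b=cv2.resize(t["pixels"][165:245,350:410,::-1],(300,400),interpolation=cv2.INTER_CUBIC)
cv2.imwrite("pics/s9.png",np.hstack([a,b]))
E
```

```text
t: 28.8
ee_pos: [0.4639, -0.1644, 0.01]
tool_rot: [[-0.274, 0.962, 0.0], [0.962, 0.274, 0.001], [0.0, 0.001, -1.0]]
contact_force: [0.2, -0.0, 0.3]
opening: 0.0855
t 28.8 p [ 463.9 -164.4   10. ] th 195.91 F [ 0.2 -0.   0.3] op 85.5 J [62.0, 47.0, -64.0, 120.0, 57.0, 52.0, 69.0]
shift [-0.0043 -0.0042  0.0076] turn [ 0.0003 -0.0002  0.0027] rows~ 0.0
```

View pics/s9.png

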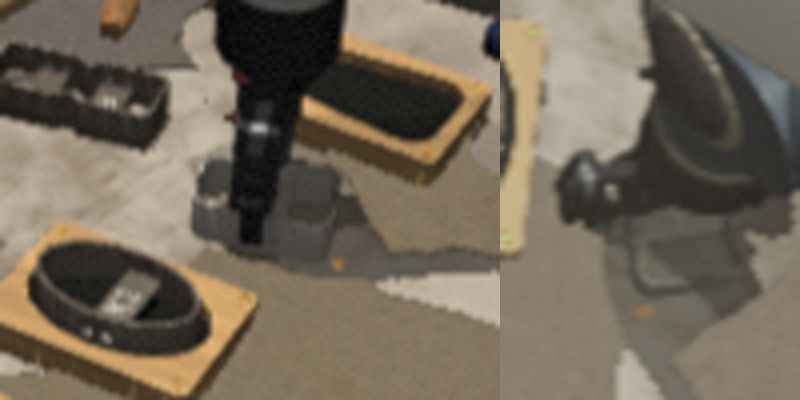

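Fingers are on either side of the trapezoid die at its middle. Closing.

```bash
python3 -m crank '[0,0,0.008,0,0,0,0,0,0.008,0,0,0,0,0,0.008,0,0,0,0,0,0.008,0,0,0,0,0,0.008,0,0,0,0,0,0.008,0,0,0,0,0,0.008,0,0,0]' 1; python3 go.py; python3 -m crank '[0,0,-0.05,0,0,0,0,0,-0.2,0,0,0,0,0,-0.3,0,0,0,0,0,-0.35,0,0,0,0,0,-0.35,0,0,0]'; python3 go.py 442 -297.7 80 176.3
```

```text
t: 29.78
ee_pos: [0.4636, -0.1661, 0.0092]
tool_rot: [[-0.271, 0.962, 0.001], [0.962, 0.271, -0.001], [-0.001, 0.001, -1.0]]
contact_force: [-1.8, -0.2, 5.7]
opening: 0.0554
t 29.77 p [ 463.6 -166.1    9.2] th 195.75 F [-1.8 -0.2  5.7] op 55.4 J [62.0, 47.0, -64.0, 120.0, 57.0, 52.0, 69.0]
t: 30.4
ee_pos: [0.4633, -0.1661, 0.0787]
tool_rot: [[-0.271, 0.962, 0.001], [0.962, 0.271, -0.001], [-0.001, 0.001, -1.0]]
contact_force: [0.6, -0.1, -2.7]
opening: 0.0555
t 30.4 p [ 463.3 -166.1   78.7] th 195.75 F [ 0.6 -0.1 -2.7] op 55.5 J [66.0, 42.0, -71.0, 118.0, 49.0, 57.0, 75.0]
shift [-0.6043 -0.2811 -0.0062] turn [0.0003 0.0003 0.1697] rows~ 2.1
```

```bash
python3 -m crank '[-0.15,-0.07,0,0,0,0.04,-0.3,-0.14,0,0,0,0.09,-0.45,-0.21,0,0,0,0.13,-0.604,-0.281,0,0,0,0.17,-0.604,-0.281,0,0,0,0.17,-0.604,-0.281,0,0,0,0.17]'; python3 go.py 442 -297.7 24.2 176.3; python3 - <<'E'
from h import *
d=shoot("scene","10")
a=cv2.resize(d["pixels"][70:190,330:480,::-1],(700,560),interpolation=cv2.INTER_CUBIC)
cv2.imwrite("pics/s10.png",a)
P=cloud(d); Q=near(P,(.441,-.293),.06,.09,.105); print(len(Q)); 
if len(Q)>50: print(np.round(fit(Q,"trap",(441,-293,-4)),1))
E
```

```text
t: 31.15
ee_pos: [0.4416, -0.2965, 0.0777]
tool_rot: [[0.064, 0.998, -0.001], [0.998, -0.064, 0.001], [0.001, -0.001, -1.0]]
contact_force: [0.4, 0.9, -1.6]
opening: 0.0555
t 31.15 p [ 441.6 -296.5   77.7] th 176.34 F [ 0.4  0.9 -1.6] op 55.5 J [77.0, 43.0, -66.0, 113.0, 47.0, 57.0, 74.0]
shift [-0.0059  0.0027  0.2674] turn [-0.0004 -0.0006  0.0004] rows~ 0.9
201
[ 440.6 -291.3   -3.2    1.6  201. ]
```

View pics/s10.png

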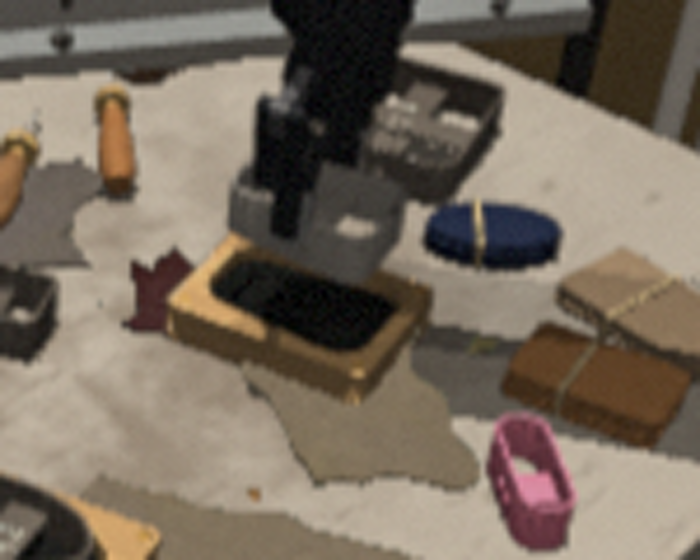

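The trapezoid die is level above its recess, at −3° against the tray's −3.7°. Lowering.

```bash
python3 -m crank '[-0.003,0.002,0.1,0,0,0,-0.003,0.002,0.18,0,0,0,-0.003,0.002,0.22,0,0,0,-0.003,0.002,0.23,0,0,0,-0.003,0.002,0.235,0,0,0,-0.003,0.002,0.235,0,0,0]'; python3 go.py 442 -297.7 24.2 176.3
```

```text
t: 31.95
ee_pos: [0.4426, -0.2981, 0.0316]
tool_rot: [[0.065, 0.998, 0.001], [0.998, -0.065, -0.0], [-0.0, 0.001, -1.0]]
contact_force: [-0.1, -0.4, -1.0]
opening: 0.0553
t 31.95 p [ 442.6 -298.1   31.6] th 176.28 F [-0.1 -0.4 -1. ] op 55.3 J [74.0, 46.0, -62.0, 114.0, 52.0, 54.0, 70.0]
shift [ 0.0019 -0.0031  0.0372] turn [ 0.0003  0.0002 -0.0001] rows~ 0.1
```

```bash
python3 -m crank '[0.001,-0.002,0.012,0,0,0,0.001,-0.002,0.02,0,0,0,0.001,-0.002,0.027,0,0,0,0.001,-0.002,0.032,0,0,0,0.001,-0.002,0.036,0,0,0,0.001,-0.002,0.039,0,0,0,0.001,-0.002,0.039,0,0,0]'; python3 go.py 442 -297.7 24.2 176.3
```

```text
t: 32.83
ee_pos: [0.442, -0.2978, 0.0242]
tool_rot: [[0.065, 0.998, -0.0], [0.998, -0.065, -0.001], [-0.001, -0.0, -1.0]]
contact_force: [-2.2, 0.6, 5.5]
opening: 0.055
t 32.83 p [ 442.  -297.8   24.2] th 176.29 F [-2.2  0.6  5.5] op 55.0 J [74.0, 46.0, -62.0, 114.0, 53.0, 53.0, 70.0]
shift [ 0.0004 -0.0002 -0.0001] turn [-0.0001  0.0004 -0.0001] rows~ 0.0
```

Light contact at the expected height. Releasing and rising clear.

```bash
python3 -m crank '[0,0,0,0,0,0,0,0,0,0,0,0,0,0,0,0,0,0,0,0,0,0,0,0,0,0,0,0,0,0,0,0,0,0,0,0]' 0; python3 -m crank '[0,0,-0.1,0,0,0,0,0,-0.3,0,0,0,0,0,-0.5,0,0,0,0,0,-0.65,0,0,0,0,0,-0.7,0,0,0,0,0,-0.7,0,0,0]';python3 go.py;  python3 - <<'E'
from h import *
d=shoot("scene","11"); t=shoot("top","11")
cv2.imwrite("pics/s11.png",d["pixels"][:,:,::-1])
a=cv2.resize(d["pixels"][70:190,330:480,::-1],(700,560),interpolation=cv2.INTER_CUBIC)
cv2.imwrite("pics/s11b.png",a)
P=cloud(d)
print("notch",np.round(fit(near(P,(.62,-.2),.075,.024,.04),"notch",(620,-200,5)),1))
E
python3 chk.py trap 11 441 -294 -3.7;python3 chk.py strap 11 580 109 0;python3 chk.py oval 11 496 -27 -1;python3 chk.py link 11 464 333 -2.4
```

```text
t: 33.58
ee_pos: [0.442, -0.2978, 0.0235]
tool_rot: [[0.065, 0.998, 0.0], [0.998, -0.065, -0.0], [-0.0, 0.0, -1.0]]
contact_force: [-0.0, -0.5, -0.0]
opening: 0.0853
t: 34.33
ee_pos: [0.4419, -0.2979, 0.164]
tool_rot: [[0.065, 0.998, 0.0], [0.998, -0.065, -0.001], [-0.001, 0.001, -1.0]]
contact_force: [-0.8, -0.8, 0.4]
opening: 0.0854
t 34.33 p [ 441.9 -297.9  164. ] th 176.28 F [-0.8 -0.8  0.4] op 85.4 J [81.0, 37.0, -73.0, 109.0, 40.0, 65.0, 79.0]
notch [ 621.6 -204.9    7.8    1.4  170. ]
scene [ 441.2 -293.3   -4.     1.4  172. ]
  top z +x 43.0 48
  top z -x 44.2 58
  top z +y 43.6 82
  top z -y 44.4 72
top [ 441.  -294.7   -3.8    0.8   47. ]
  top z +x 48.1 7
  top z -x 48.0 21
  top z +y 48.0 47
scene [ 5.793e+02  1.107e+02 -4.000e-01  1.000e+00  3.670e+02]
  top z +x 44.8 118
  top z -x 45.3 154
  top z +y 45.3 160
  top z -y 44.9 169
top [ 5.793e+02  1.080e+02 -2.000e-01  8.000e-01  1.530e+02]
  top z +x 49.2 58
  top z -x 49.7 64
  top z +y 48.7 67
  top z -y 49.7 58
scene [495.7 -25.2  -1.7   1.  233. ]
  top z +x 44.5 74
  top z -x 44.6 79
  top z +y 44.6 104
  top z -y 44.1 103
top [495.5 -27.6  -1.3   0.7 116. ]
  top z +x 47.7 44
  top z -x 49.7 44
  top z +y 49.5 46
  top z -y 47.6 45
scene [463.4 335.1  -2.4   0.8 253. ]
  top z +x 45.3 69
  top z -x 45.7 68
  top z +y 45.8 101
  top z -y 45.4 96
top [463.8 332.4  -2.4   0.7 107. ]
  top z +x 49.7 29
  top z -x 49.1 29
  top z +y 48.5 39
  top z -y 48.6 43
```

View pics/s11.png

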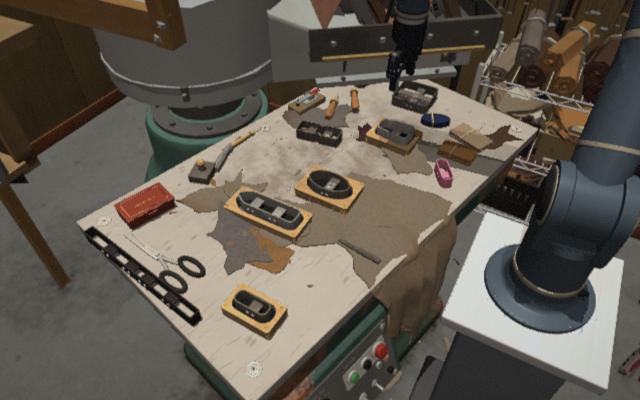

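View pics/s11b.png

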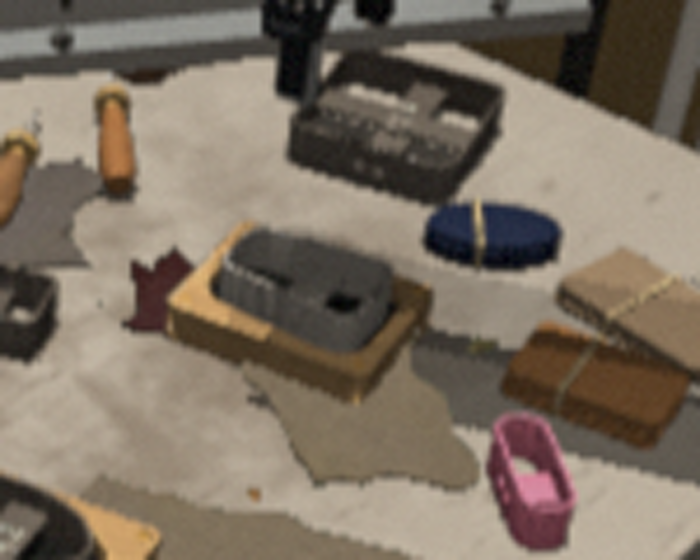

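All four dies are in their trays at (395,134), (329,187), (268,212) and (254,308) in the scene picture. They are flat, the notched die at (319,132) hasn't moved, and the gripper is well clear. Handing in.

```bash
python3 -c "
from workcell import env,order
s=env.state();print(s['t'],s['contact_force'])
print(order.sign_off())"
```

```text
34.425 [-0.28475823  0.42993875 -0.11130213]
the job is handed in; nothing more can be done
None
```

All four dies are in their own trays, and I handed the job in at 34.4 s of the 99 s limit. I took the link die out of the strap tray first, then placed the oval, strap and trapezoid dies. Each was lowered until it touched the tray floor (5 to 8 N) before the gripper opened.

**Last checks**
- **Flat and home:** in the scene camera's depth, the top edges read about 43 to 46 mm, against 45 mm when fully seated. Each die is even to about 1.5 mm.
- **Position and angle:** each die sits within about 4 mm of its tray centre (7 mm play) and within about 1° of its tray's angle.
- **Notched die:** it moved less than 1 mm, which is within measurement error.
- **Gripper:** it was open and about 14 cm above the tray, touching nothing.

**What disagreed**
- **Cameras:** the top camera reads y 1 to 3 mm lower than the scene camera, and its highest points read 2 to 4 mm higher. I took these as calibration and noise.
- **Off-centre dies:** the robot's y differed from the scene camera's by about 4 mm, which I only corrected for from the strap die on. The link and oval dies therefore sit about 3 mm off-centre, but they are seated.

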